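# Dip the oil of the bench pump unit

### The job

Check the oil of the blue hydraulic pump unit: stop it with the red button, then let the tank pressure off with the blue one, each pushed fully down and let go, leaving the green start button alone. Then take the yellow-handled dipstick from its rest, slide it gently into the sloping dip tube until its collar stops on the rim, draw it out again and finish while holding it for reading: rod level and still, touching nothing else, its tip over the drip tray about 10 to 25 cm above the bench. Do not disturb the oil bottle, the cable gland and the tape roll.

Things in the scene. Friction and masses are not known exactly. Their poses are not given: they have to be found in the camera images.
- pump_unit: Blue hydraulic pump unit, fixed: tank 170 deep x 240 wide x 108 mm high, grey motor on its rear half up to 190 mm high. Origin at bench level under the middle of the tank's front face; x points from front to back, y to the left as seen from the front, z up. Button strip on the lid, 34 mm behind the front face; the dip tube rises from the front face at y = +65 mm.
- dip_tube: Steel dip tube of the unit, bore 13 mm, flared at the mouth to 21 mm inside, 27 mm outside. Origin at the centre of the mouth's rim, 128 mm above the bench, 48 mm in front of the tank; its z axis points out of the tube along its axis, 50 degrees above level and away from the tank. The rod's way below the mouth is free for 100 mm and more.
- stop_button (a joint): red stop button, at the right end of the strip (y = -90 mm on the unit): travel in m, 0 released, 0.006 fully down; springs back; fully down takes 5 N
- stop_button_top (a point): centre of the top face of the red stop button (25 mm across, pressed straight down)
- vent_button (a joint): blue pressure release button, at the left end of the strip next to the dip tube (y = 0 on the unit): travel in m, 0 released, 0.006 fully down; springs back; fully down takes 5 N
- vent_button_top (a point): centre of the top face of the blue button (25 mm across, pressed straight down)
- start_button (a joint): green start button, midway between the red and the blue one, 45 mm from each: travel in m; not to be pressed
- drip_tray: Steel drip tray, fixed, rim 18 mm high; spans x -115 to +135, y -65 to +65 mm. Origin at bench level under the resting dipstick; x runs from its handle to its tip, z up. Two uprights (6 mm thick, 25 mm wide, 67 mm high) at x = -26 mm (under the neck) and +60 mm (under the rod) carry it level, axis 58 mm up, in notches open upwards, 14 mm deep.
- dipstick: Dipstick, about 90 g, loose. Origin at the stop face of its yellow collar (32 mm across); x points along the 8 mm steel rod, 100 mm to the tip with its black rings. Behind the collar a square neck and a yellow handle disc, centre at x = -54 mm, 36 mm across, 14 mm thick, in the body's x-z plane (upright in the rest): fingers closing along y take it from any direction in that plane.
- stick_grip (a point): centre of the dipstick's handle disc
- stick_stop (a point): centre of the stop face of the dipstick's collar (the body's origin)
- stick_tip (a point): end of the dipstick's rod, 100 mm from the stop face
- oil_bottle: small white oil bottle with a red spout, 44 mm across, 139 mm high, standing on the bench; origin under its middle; leave it alone
- gland_near: grey and blue cable gland, 56 x 46 x 40 mm, lying on the bench; origin at its underside; leave it alone
- tape: roll of brown tape, 104 mm across, 24 mm high, lying on the bench; origin at its underside; leave it alone

How it is judged:
On the way, in this order (a step that is already met when the one before it is completed fails the run):
1. the red stop button is pressed alone, at least 4 mm down (value of joint stop_button above 0.004 m and value of joint vent_button below 0.001 m), for 0.1 s.
2. then, with the red button let go, the blue button is pressed at least 4 mm down (value of joint vent_button above 0.004 m and value of joint stop_button below 0.001 m), for 0.1 s.
3. the dipstick is in the tube up to its collar: stop face within 3 mm of the rim, centred within 6 mm, in line within 5 degrees, buttons let go (z of stick_stop in the frame of dip_tube below 0.003 m and distance between stick_stop and dip_tube below 0.006 m and z of stick_tip in the frame of dip_tube below -0.09 m and angle between the x axis of dipstick and the z axis of dip_tube, either way round below 0.09 rad and value of joint each of vent_button, stop_button below 0.001 m), for 0.2 s.
4. the dipstick is drawn out again, its tip clear of the tube (z of stick_tip in the frame of dip_tube above 0.004 m and contact force between dipstick and the fingers above 1 N), for 0.05 s.
At the end, for the whole second after the job is handed in: The fingers hold the dipstick, which touches neither tray, pump unit nor the bystanders; its rod is level within 6.8 degrees and at rest, its tip is over the drip tray, 90 to 300 mm above the bench, and the buttons are let go (contact force between dipstick and the fingers above 2 N and contact force between dipstick and drip_tray below 0.05 N and contact force between dipstick and pump_unit below 0.05 N and angle between dipstick's own x axis and vertical between 1.45 and 1.69 rad and x of stick_tip in the frame of drip_tray between -0.115 and 0.135 m and y of stick_tip in the frame of drip_tray between -0.065 and 0.065 m and height (world z) of stick_tip between 0.09 and 0.3 m and linear speed of dipstick below 0.02 m/s and angular speed of dipstick below 0.15 rad/s and value of joint each of stop_button, vent_button below 0.001 m and contact force between dipstick and oil_bottle below 0.05 N and contact force between dipstick and gland_near below 0.05 N and contact force between dipstick and tape below 0.05 N); the arm keeps its last pose, push and grip.
It fails at once if the green start button pressed (value of joint start_button above 0.002 m).
It fails at once if the red and blue buttons pressed together (value of joint each of stop_button, vent_button above 0.002 m).
It fails at once if the dipstick rammed against the pump unit with more than 50 N (contact force between dipstick and pump_unit above 50 N).
It fails at once if oil bottle, cable gland or tape roll disturbed by more than 30 mm (distance of any of oil_bottle, gland_near, tape from where it was at the start of the episode above 0.03 m).
It also fails if it takes over 72 s, if anything falls off the work surface, if the arm or the gripper's body presses on something with over 40 N, if the wrist force passes 120 N, or if a joint passes its speed limit or range.

### The arm

A 6-joint arm with a two-finger parallel gripper is mounted at the origin on the work surface; the furniture and walls round the work are solid. World frame = base frame: x ahead of the robot, y to its left, z up, the work surface at z = 0. Lengths are in m, angles in rad, forces in N, time in s.
With the tool pointing down it reaches from about 0.275 to 0.75 m from the base axis. Payload 10.2 kg.
Tool frame: the origin (TCP) lies at the very end of the fingers, on their centre line; the grasp point (between the pads) lies 19 mm behind it; z points along the fingers, y is the line along which they close (so a half turn about z gives the same grasp; the last joint's range is limited). The gripper opens to 85 mm and grips with 20 to 120 N. Pads are 22 mm wide; open, the fingers measure 114 mm over their backs; the gripper's body (76 mm by 85 mm) begins 54 mm behind the grasp point. The pads swing forward as they close: fully open they stand 13 mm farther back than shut.
Start: joints at [-1.337, 0.313, 1.498, -0, 1.331, -0.223], TCP at [0.232, -0.471, 0.231] pointing down, gripper open.
Joint ranges: [-2.94, 2.94], [-0.97, 2.17], [0.19, 2.56], [-1.23, 4.37], [0.02, 3.11], [-2.88, 2.88]. Speed limits (rad/s): [2.39, 2.39, 3.01, 3.14, 3.14, 3.14].

### API

Orientations are given as a unit quaternion [w, x, y, z].
In Python, from bench import arm gives the robot as it stands. The module is installed in compiled form; this text tells all that it offers.
- The arm moves only by the tool servo_tool, never from a script. Its argument "moves" is a list of rows, each a list of 5 numbers: the shift along the tool's x, y, z normalised to -1 to 1, where 1 is 80 mm, then the turn about the tool's z normalised to -1 to 1, where 1 is 180 degrees, then the opening, from -1 (shut) to 1 (fully open). A call has 1 to 8 rows; each row is the pose to reach, as a shift and turn from the pose commanded when the call began, along the tool's axes at that moment, turning the shorter way round; what a row does not reach only later rows make up. A row lasts 1/12 s, in which the tool goes at most 41.7 mm and 7.16 degrees, less where a joint would pass 70% of its speed; a pose out of reach is approached as far as the arm can. A call with a number of a shift or a turn outside -1 to 1 is refused whole. A call with a gripper value outside its range is refused whole. The fingers move at their own pace and stop on an object; "force" is the grip in N (left out, the last holds). Time passes only in rows, so rows that repeat a pose let the fingers close. It gives the time, the measured TCP pose, the force, the opening and the grip force at its end, in the units of the state.
- arm.read_state(): the state, without advancing time (a new reading comes with each control period).
- arm.capture(name): name is "side" or "top" or "wrist"; returns a dict with "img" (420x560x3 uint8, blue, green, red), "fx", "fy", "cx", "cy" (pixels), "R" (3x3) and "t" (3): a world point X has camera coordinates R X + t; the wrist camera has in their place "hand_eye" (4x4, takes a point from camera to tool coordinates, whose origin is the TCP and whose axes are the flange's). Camera axes: x right, y down, z forward; pixel columns grow to the right and rows downward; lengths in m; the calibration is good to about 2 mm. A picture is of the moment at which its call begins: read the wrist's pose just before it. There is no depth.
- arm.job_done(): hands the job in; it is judged then, once.
The state is a dict: "time": time; "qpos": joint angles; "joint_vel": joint speeds; "joint_torque": joint torques, N m; "tcp_pos": TCP position; "tool_rot": TCP orientation; "wrist_force": force on the tool from outside, world axes, zero at the start; "moment": the same for the moment, N m; "opening": finger opening in m; "grasp_force": force on a finger pad.
Only numpy, scipy, OpenCV 4.12 (cv2) and the standard library are available. Lean on these libraries where they do the work, as an engineer would, in place of code of your own. Each camera call takes 0.05 s, during which the arm holds its last target. There are 200 camera calls.

## Working session

There is one attempt and no reset: what is moved stays moved. The work goes in short steps, Python scripts to look and compute and a tool call to move; the robot and the scene stay as the last step left them, time stands still between calls to the robot, and variables do not carry over. Pictures are saved under pics/ and viewed, at most 10 in all, crops included, and the job is handed in when it is done.

Besides the shell and the picture viewer there is one more tool, called after "Emit:" in YAML: its name, and indented under it one key for each argument. servo_tool: Moves the arm, as the interface text tells. Its arguments: {"type":"object","properties":{"moves":{"type":"array","items":{"type":"array","items":{"type":"number"}}},"force":{"type":"number"}},"required":["moves"]}

```bash
mkdir -p pics
python3 - <<'E'
from bench import arm
import cv2,numpy as np,pickle
s=arm.read_state();print({k:np.round(v,3).tolist() for k,v in s.items()})
d={}
for n in("side","top","wrist"):
    c=arm.capture(n);d[n]=c;cv2.imwrite(f"pics/{n}0.png",c["img"])
    print(n,{k:np.round(v,4).tolist() for k,v in c.items() if k!="img"})
pickle.dump((s,d),open("c0.pkl","wb"))
cv2.imwrite("pics/both0.png",cv2.resize(np.vstack([d["side"]["img"],d["top"]["img"]]),(400,600)))
E
```

```text
{'time': 0.0, 'qpos': [-1.337, 0.313, 1.498, 0.0, 1.331, -0.223], 'joint_vel': [-0.001, 0.001, -0.0, 0.0, -0.0, -0.001], 'joint_torque': [0.001, -41.226, -25.975, -0.0, 0.004, 0.0], 'tcp_pos': [0.231, -0.471, 0.231], 'tool_rot': [-0.001, 0.974, 0.226, -0.0], 'wrist_force': [0.096, -0.552, 0.127], 'moment': [-0.032, 0.007, -0.023], 'grasp_force': 0.0, 'opening': 0.085}
side {'fx': 431.3081, 'fy': 431.3081, 'cx': 282.6525, 'cy': 199.9092, 'R': [[0.9843, -0.1758, -0.0144], [-0.0895, -0.4276, -0.8995], [0.1519, 0.8867, -0.4367]], 't': [-0.4999, 0.1443, 1.2112]}
top {'fx': 468.1933, 'fy': 468.1933, 'cx': 279.5427, 'cy': 204.9012, 'R': [[0.0279, -0.9994, -0.021], [-0.9977, -0.0266, -0.0618], [0.0612, 0.0227, -0.9979]], 't': [0.0069, 0.5305, 1.4157]}
wrist {'fx': 321.5165, 'fy': 321.5165, 'cx': 279.0825, 'cy': 201.6762, 'hand_eye': [[-0.0007, -0.9562, -0.2928, 0.0739], [1.0, -0.0006, -0.0004, 0.0003], [0.0002, -0.2928, 0.9562, -0.1431], [0.0, 0.0, 0.0, 1.0]]}
```

View pics/side0.png

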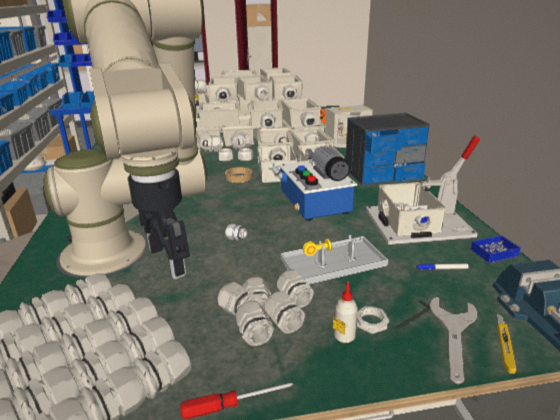

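View pics/top0.png

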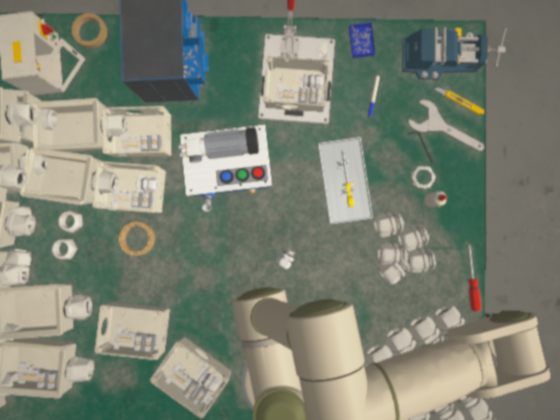

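```bash
cat > h.py <<'E'
import numpy as np,cv2
from scipy.spatial.transform import Rotation as Ro
def cam(c,s=None):
    if "R" in c: R=np.array(c["R"]);t=np.array(c["t"])
    else:
        H=np.array(c["hand_eye"]);q=s["tool_rot"];T=np.eye(4)
        T[:3,:3]=Ro.from_quat([q[1],q[2],q[3],q[0]]).as_matrix();T[:3,3]=s["tcp_pos"]
        I=np.linalg.inv(T@H);R=I[:3,:3];t=I[:3,3]
    return R,t
def ray(c,uv,s=None):
    R,t=cam(c,s);d=R.T@np.array([(uv[0]-c["cx"])/c["fx"],(uv[1]-c["cy"])/c["fy"],1]);return -R.T@t,d/np.linalg.norm(d)
def plane(c,uv,z,s=None):
    o,d=ray(c,uv,s);return o+d*(z-o[2])/d[2]
def tri(rs):
    A=sum(np.eye(3)-np.outer(d,d) for o,d in rs);b=sum((np.eye(3)-np.outer(d,d))@o for o,d in rs);return np.linalg.solve(A,b)
def proj(c,X,s=None):
    R,t=cam(c,s);p=R@X+t;return np.array([c["fx"]*p[0]/p[2]+c["cx"],c["fy"]*p[1]/p[2]+c["cy"]])
H={"red":((0,150,80),(8,255,255)),"green":((50,120,50),(75,255,255)),"blue":((100,150,60),(125,255,255)),"yellow":((20,140,100),(35,255,255))}
def blobs(img,col,roi,amin=8):
    x0,y0,x1,y1=roi;h=cv2.cvtColor(img[y0:y1,x0:x1],cv2.COLOR_BGR2HSV);m=cv2.inRange(h,*H[col])
    n,l,st,ce=cv2.connectedComponentsWithStats(m)
    return [(int(st[i,4]),(st[i,:4]+[x0,y0,0,0]).tolist(),np.round(ce[i]+[x0,y0],1).tolist()) for i in range(1,n) if st[i,4]>=amin]
E
python3 - <<'E'
from h import *;import pickle
s,d=pickle.load(open("c0.pkl","rb"))
for c in H:
    print(c,"top",blobs(d["top"]["img"],c,(175,120,380,225)));print(c,"side",blobs(d["side"]["img"],c,(270,140,390,285)))
a=cv2.resize(d["top"]["img"][120:230,175:385],None,fx=3.8,fy=3.8,interpolation=2)[:300]
b=cv2.resize(d["side"]["img"][140:290,230:400],None,fx=3,fy=3,interpolation=2)
cv2.imwrite("pics/t0c.png",cv2.resize(d["top"]["img"][120:230,175:385],(800,419),interpolation=2));cv2.imwrite("pics/s0c.png",cv2.resize(b,(680,600)))
E
```

```text
red top [(68, [253, 168, 10, 9], [257.5, 172.2])]
red side [(44, [308, 175, 8, 7], [311.2, 178.2]), (9, [347, 281, 3, 4], [347.7, 282.7])]
green top [(63, [238, 170, 9, 9], [241.7, 174.0])]
green side [(36, [302, 170, 8, 7], [305.6, 172.9])]
blue top [(56, [222, 172, 9, 8], [225.9, 175.6])]
blue side [(1052, [363, 140, 27, 44], [376.3, 161.2]), (30, [298, 166, 7, 5], [300.9, 168.2]), (1624, [281, 170, 74, 49], [318.9, 199.9])]
yellow top [(93, [346, 183, 7, 24], [349.2, 194.8])]
yellow side [(195, [303, 239, 28, 17], [316.3, 245.9]), (24, [308, 247, 6, 6], [310.6, 249.6])]
```

View pics/t0c.png

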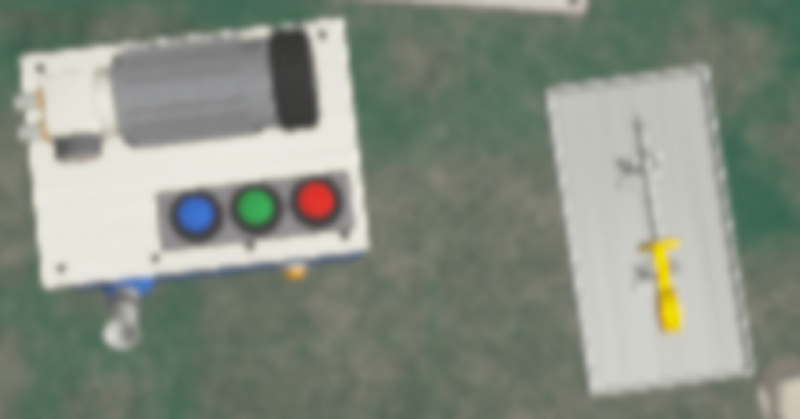

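Run:
```python
from h import *;import pickle
s,d=pickle.load(open("c0.pkl","rb"));T,S=d["top"],d["side"]
P={}
for n,a,b in(("red",(257.5,172.2),(311.2,178.2)),("green",(241.7,174),(305.6,172.9)),("blue",(225.9,175.6),(300.9,168.2))):
    P[n]=tri([ray(T,a),ray(S,b)]);print(n,P[n].round(4), plane(T,a,.125).round(4))
v=P["blue"]-P["red"];print("spacing",np.linalg.norm(v),"yaw of unit y",np.degrees(np.arctan2(v[0]*-1,v[1])))
k=3.81
g=lambda x,y:(175+x/k,120+y/k)
for n,uv,z in(("tip",g(637,116),.058),("stop",g(663,242),.058),("handle rear",g(672,332),.058),("handle c",g(669,306),.07),("mouth",g(120,333),.128),
 ("lid FL",g(47,288),.108),("lid FR",g(367,248),.108),("lid BR",g(344,20),.108),("lid BL",g(20,57),.108),
 ("tray FL",g(592,393),.018),("tray FR",g(752,373),.018),("tray BR",g(708,66),.018),("tray BL",g(549,88),.018)):
    print(n,plane(T,uv,z).round(4))
```

```text
red [0.6136 0.0835 0.1335] [0.6148 0.0841 0.125 ]
green [0.6068 0.1281 0.1337] [0.6085 0.1289 0.125 ]
blue [0.6013 0.1728 0.1327] [0.6028 0.1738 0.125 ]
spacing 0.09012055166881654 yaw of unit y 7.83529485521638
tip [ 0.6952 -0.1619  0.058 ]
stop [ 0.5966 -0.184   0.058 ]
handle rear [ 0.5266 -0.1923  0.058 ]
handle c [ 0.5458 -0.1881  0.07  ]
mouth [0.5107 0.2252 0.128 ]
lid FL [0.5442 0.2854 0.108 ]
lid FR [0.5808 0.0445 0.108 ]
lid BR [0.7543 0.067  0.108 ]
lid BL [0.7201 0.3132 0.108 ]
tray FL [ 0.4785 -0.1348  0.018 ]
tray FR [ 0.4979 -0.2617  0.018 ]
tray BR [ 0.7445 -0.2225  0.018 ]
tray BL [ 0.7236 -0.095   0.018 ]
```

Emit:
servo_tool:
  moves:
    - [1,-0.56,0,0.1,-1]
    - [1,-0.56,0,0.1,-1]
    - [1,-0.56,0,0.1,-1]
    - [1,-0.56,0,0.1,-1]

```text
time: 0.48
tcp_pos: [0.2849, -0.3936, 0.2314]
tool_rot: [-0.0, 0.997, 0.071, 0.0]
wrist_force: [-1.2, -0.9, -0.9]
opening: 0.0387
grasp_force: 0.0
```

Emit:
servo_tool:
  moves:
    - [0.92,-1,0,0,-1]
    - [0.92,-1,0,0,-1]
    - [0.92,-1,0,0,-1]

```text
time: 0.73
tcp_pos: [0.3458, -0.3044, 0.2312]
tool_rot: [-0.0, 0.997, 0.072, 0.0]
wrist_force: [0.7, -2.0, -0.2]
opening: 0.0003
grasp_force: 0.0
```

Emit:
servo_tool:
  moves:
    - [0.92,-1,0,0,-1]
    - [0.92,-1,0,0,-1]
    - [0.92,-1,0,0,-1]

```text
time: 0.98
tcp_pos: [0.4077, -0.2144, 0.2313]
tool_rot: [-0.0, 0.997, 0.073, 0.0]
wrist_force: [-0.1, 0.2, 0.3]
opening: 0.0002
grasp_force: 0.0
```

Emit:
servo_tool:
  moves:
    - [0.92,-1,0,0,-1]
    - [0.92,-1,0,0,-1]
    - [0.92,-1,0,0,-1]

```text
time: 1.23
tcp_pos: [0.4694, -0.1247, 0.2312]
tool_rot: [-0.0, 0.997, 0.073, 0.0]
wrist_force: [0.4, -1.3, 0.3]
opening: 0.0
grasp_force: 0.0
```

Emit:
servo_tool:
  moves:
    - [0.92,-1,0,0,-1]
    - [0.92,-1,0,0,-1]
    - [0.92,-1,0,0,-1]
    - [0.92,-1,0,0,-1]

```text
time: 1.57
tcp_pos: [0.5313, -0.0343, 0.2307]
tool_rot: [-0.0, 0.997, 0.074, 0.0]
wrist_force: [0.5, 0.4, 0.3]
opening: -0.0
grasp_force: 0.0
```

```bash
cat >> h.py <<'E'
def delta(s,X):
    q=s["tool_rot"];R=Ro.from_quat([q[1],q[2],q[3],q[0]]).as_matrix()
    return "heading %.2f"%np.degrees(np.arctan2(R[1,0],R[0,0])),(R.T@(np.array(X)-s["tcp_pos"])/.08).round(3).tolist()
E
python3 - <<'E'
from h import *;from bench import arm
s=arm.read_state();c=arm.capture("wrist");cv2.imwrite("pics/w1.png",c["img"])
print(delta(s,[.6136,.0835,.145]))
for k in("red","green","blue"):
    b=blobs(c["img"],k,(0,0,560,420),60);print(k,b)
    for x in b:print(plane(c,x[2],.133,s).round(4))
E
```

```text
('heading 8.50', [1.235, -1.304, 1.073])
red [(1316, [107, 44, 42, 40], [127.4, 63.6])]
[0.615 0.084 0.133]
green [(1353, [40, 44, 44, 39], [61.7, 63.2]), (715, [485, 79, 34, 48], [500.0, 107.0])]
[0.6086 0.129  0.133 ]
[ 0.6254 -0.1811  0.133 ]
blue [(1681, [186, 0, 22, 111], [197.5, 53.1]), (597, [0, 46, 20, 37], [8.2, 65.4]), (103, [0, 120, 12, 11], [4.5, 124.2])]
[0.6288 0.0365 0.133 ]
[0.6017 0.1658 0.133 ]
[0.5606 0.1723 0.133 ]
```

View pics/w1.png

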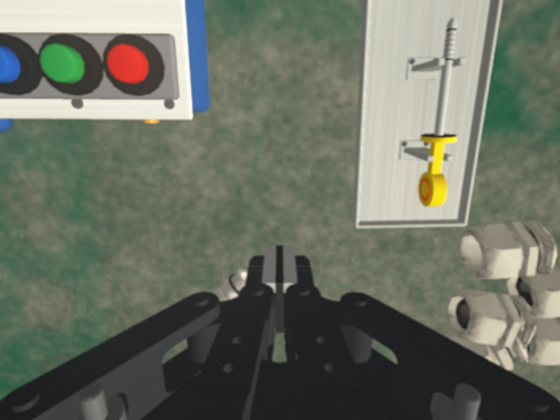

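Emit:
servo_tool:
  moves:
    - [0.63,-0.65,0,0,-1]
    - [0.63,-0.65,0,0,-1]
    - [0.63,-0.65,0,0,-1]

```text
time: 1.87
tcp_pos: [0.5736, 0.0233, 0.2307]
tool_rot: [-0.0, 0.997, 0.073, 0.0]
wrist_force: [0.6, 1.0, -0.9]
opening: -0.0
grasp_force: 0.0
```

Emit:
servo_tool:
  moves:
    - [0.63,-0.65,0.1,0,-1]
    - [0.63,-0.65,0.5,0,-1]
    - [0.63,-0.65,0.9,0,-1]
    - [0.63,-0.65,0.9,0,-1]
    - [0.63,-0.65,0.9,0,-1]

```text
time: 2.28
tcp_pos: [0.6138, 0.0785, 0.1585]
tool_rot: [0.0, 0.997, 0.071, -0.002]
wrist_force: [0.7, 0.0, -0.2]
opening: -0.0001
grasp_force: 0.0
```

Emit:
servo_tool:
  moves:
    - [0,0,0.1,0,-1]
    - [0,0,0.1,0,-1]
    - [0,0,0.15,0,-1]
    - [0,0,0.2,0,-1]
    - [0,0,0.2,0,-1]

```text
time: 2.7
tcp_pos: [0.6143, 0.0799, 0.1432]
tool_rot: [0.0, 0.997, 0.071, -0.0]
wrist_force: [-0.3, 0.5, -0.8]
opening: -0.0001
grasp_force: 0.0
```

Emit:
servo_tool:
  moves:
    - [0,-0.05,0.06,0,-1]
    - [0,-0.05,0.1,0,-1]
    - [0,-0.05,0.13,0,-1]
    - [0,-0.05,0.13,0,-1]

```text
time: 3.03
tcp_pos: [0.6142, 0.0845, 0.134]
tool_rot: [-0.0, 0.997, 0.071, 0.001]
wrist_force: [-1.5, 0.8, 8.5]
opening: -0.0001
grasp_force: 4.0
```

Emit:
servo_tool:
  moves:
    - [0,0,0.03,0,-1]
    - [0,0,0.03,0,-1]

```text
time: 3.2
tcp_pos: [0.6143, 0.0845, 0.1338]
tool_rot: [0.0, 0.997, 0.072, 0.001]
wrist_force: [-7.6, 0.0, 23.0]
opening: -0.0003
grasp_force: 11.1
```

Emit:
servo_tool:
  moves:
    - [0,0,-0.1,0,-1]
    - [0,0,-0.35,0,-1]
    - [0,0,-0.35,0,-1]

```text
time: 3.45
tcp_pos: [0.6151, 0.0843, 0.1616]
tool_rot: [0.0, 0.997, 0.071, 0.002]
wrist_force: [0.9, -0.2, 1.1]
opening: 0.0
grasp_force: 0.0
```

Emit:
servo_tool:
  moves:
    - [0,-0.56,0,0,-1]
    - [0,-0.56,0,0,-1]
    - [0,-0.56,0,0,-1]

```text
time: 3.7
tcp_pos: [0.6069, 0.1303, 0.1576]
tool_rot: [-0.0, 0.997, 0.073, -0.001]
wrist_force: [0.9, 0.5, -0.5]
opening: 0.0004
grasp_force: 0.0
```

Emit:
servo_tool:
  moves:
    - [0,-0.56,0,0,-1]
    - [0,-0.56,0,0,-1]
    - [0,-0.56,0,0,-1]
    - [0,-0.56,0.1,0,-1]
    - [0,-0.56,0.1,0,-1]

```text
time: 4.12
tcp_pos: [0.6008, 0.1715, 0.1485]
tool_rot: [0.0, 0.997, 0.071, -0.001]
wrist_force: [0.2, -0.1, -0.6]
opening: -0.0003
grasp_force: 0.0
```

Emit:
servo_tool:
  moves:
    - [0.01,-0.02,0.08,0,-1]
    - [0.01,-0.02,0.15,0,-1]
    - [0.01,-0.02,0.2,0,-1]
    - [0.01,-0.02,0.2,0,-1]

```text
time: 4.45
tcp_pos: [0.6021, 0.1738, 0.1345]
tool_rot: [0.0, 0.997, 0.071, 0.0]
wrist_force: [0.4, -3.0, 4.7]
opening: -0.0
grasp_force: 2.3
```

Emit:
servo_tool:
  moves:
    - [0,0,0.02,0,-1]
    - [0,0,0.02,0,-1]

```text
time: 4.62
tcp_pos: [0.6022, 0.1738, 0.134]
tool_rot: [0.0, 0.997, 0.071, 0.001]
wrist_force: [-2.3, -2.4, 9.2]
opening: 0.0001
grasp_force: 4.4
```

Emit:
servo_tool:
  moves:
    - [0,0,-0.3,0,-1]
    - [0,0,-0.6,0,-1]
    - [-0.5,-0.2,-0.7,0,-1]
    - [-0.9,-0.32,-0.7,0,-1]
    - [-0.9,-0.32,-0.7,0,-1]

```text
time: 5.03
tcp_pos: [0.5213, 0.1906, 0.1882]
tool_rot: [-0.0, 0.997, 0.072, -0.003]
wrist_force: [0.1, -0.2, -0.5]
opening: -0.0001
grasp_force: 0.0
```

Emit:
servo_tool:
  moves:
    - [-0.9,-0.32,-0.6,0,-1]
    - [-0.9,-0.32,-0.6,0,-1]
    - [-0.9,-0.32,-0.6,0,-1]
    - [-0.9,-0.32,-0.6,0,-1]
    - [-0.9,-0.32,-0.6,0,-1]

```text
time: 5.45
tcp_pos: [0.4524, 0.2046, 0.2366]
tool_rot: [0.0, 0.997, 0.071, 0.0]
wrist_force: [0.5, -0.2, 0.0]
opening: -0.0001
grasp_force: 0.0
```

Run:
```python
from h import *;from bench import arm;import pickle
s=arm.read_state();c=arm.capture("wrist");cv2.imwrite("pics/w2.png",c["img"]);pickle.dump((s,c),open("c2.pkl","wb"))
print(s["tcp_pos"],delta(s,[.5479,-.1886,.231]),proj(c,np.array([.511,.226,.128]),s))
for k in("red","green","blue"):
    for x in blobs(c["img"],k,(0,0,560,420),300):print(k,x,plane(c,x[2],.140,s).round(4))
```

```text
[0.45239346 0.2045506  0.2366015 ] ('heading 8.17', [0.483, 5.034, 0.071]) [261.52622803 121.06371211]
red (551, [472, 0, 43, 17], [490.8, 6.6]) [0.6056 0.0854 0.14  ]
green (511, [406, 0, 40, 17], [423.8, 6.6]) [0.5993 0.129  0.14  ]
blue (478, [340, 0, 38, 17], [357.3, 6.6]) [0.5931 0.1723 0.14  ]
blue (643, [249, 63, 142, 17], [299.7, 66.7]) [0.5516 0.2039 0.14  ]
```

View pics/w2.png

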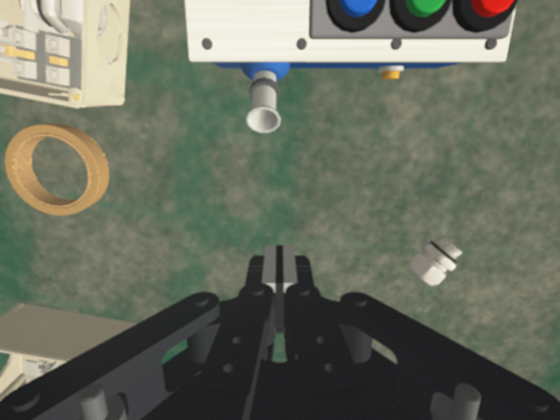

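Emit:
servo_tool:
  moves:
    - [0,1,0,0,1]
    - [0,1,0,0,1]
    - [0,1,0,0,1]

```text
time: 5.75
tcp_pos: [0.4648, 0.1204, 0.2355]
tool_rot: [0.001, 0.998, 0.069, -0.001]
wrist_force: [0.2, 0.3, 0.1]
opening: 0.0359
grasp_force: 0.0
```

Emit:
servo_tool:
  moves:
    - [0,1,0,0,1]
    - [0,1,0,0,1]
    - [0,1,0,0,1]

```text
time: 6.0
tcp_pos: [0.476, 0.0409, 0.2355]
tool_rot: [0.001, 0.998, 0.068, -0.001]
wrist_force: [-0.9, 0.8, -0.6]
opening: 0.0722
grasp_force: 0.0
```

Emit:
servo_tool:
  moves:
    - [0,1,0,0,1]
    - [0,1,0,0,1]
    - [0,1,0,0,1]

```text
time: 6.25
tcp_pos: [0.4871, -0.0382, 0.2355]
tool_rot: [0.0, 0.998, 0.069, -0.001]
wrist_force: [0.6, -0.6, -0.4]
opening: 0.0853
grasp_force: 0.0
```

Emit:
servo_tool:
  moves:
    - [0,1,0,0,1]
    - [0,1,0,0,1]
    - [0,1,0,0,1]

```text
time: 6.5
tcp_pos: [0.4982, -0.1174, 0.2353]
tool_rot: [0.0, 0.998, 0.069, -0.001]
wrist_force: [-0.3, 0.2, -0.3]
opening: 0.0855
grasp_force: 0.0
```

Emit:
servo_tool:
  moves:
    - [0,1,0,0,1]
    - [0,1,0,0,1]
    - [0,1,0,0,1]
    - [0,1,0,0,1]

```text
time: 6.83
tcp_pos: [0.5089, -0.1926, 0.2353]
tool_rot: [-0.001, 0.998, 0.07, -0.001]
wrist_force: [0.8, 0.8, -0.9]
opening: 0.0855
grasp_force: 0.0
```

Run:
```python
from h import *;from bench import arm;import pickle
s=arm.read_state();c=arm.capture("wrist");cv2.imwrite("pics/w3.png",c["img"]);pickle.dump((s,c),open("c3.pkl","wb"))
print(s["tcp_pos"],delta(s,[.5479,-.1886,.231]))
for n,X in(("grip",[.5479,-.1886,.076]),("stop",[.6012,-.1801,.058]),("tip",[.70,-.1643,.058])):print(n,proj(c,np.array(X),s).round(1))
for x in blobs(c["img"],"yellow",(0,0,560,420),50):print(x)
s2,c2=pickle.load(open("c2.pkl","rb"));print("mouth",plane(c2,(263.5,120),.128,s2))
```

```text
[ 0.5088924  -0.19257112  0.23529812] ('heading 8.00', [0.49, 0.019, 0.053])
grip [280.5 142. ]
stop [279.5  81.4]
tip [277.2 -45. ]
(1037, [263, 84, 33, 77], [279.7, 120.8])
(81, [507, 181, 23, 9], [518.3, 184.9])
mouth [0.51199082 0.2246145  0.128     ]
```

View pics/w3.png

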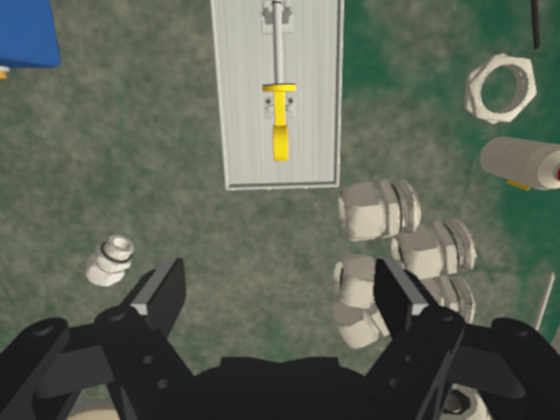

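Emit:
servo_tool:
  moves:
    - [0.49,0.02,0.2,-0.006,1]
    - [0.49,0.02,0.6,-0.006,1]
    - [0.49,0.02,1,-0.006,1]
    - [0.49,0.02,1,-0.006,1]
    - [0.49,0.02,1,-0.006,1]

```text
time: 7.3
tcp_pos: [0.5475, -0.1859, 0.1564]
tool_rot: [-0.001, 0.997, 0.081, -0.001]
wrist_force: [0.6, -0.5, 1.5]
opening: 0.0854
grasp_force: 0.0
```

Run:
```python
from h import *;from bench import arm
s=arm.read_state();c=arm.capture("wrist");cv2.imwrite("pics/w4.png",c["img"])
print(s["tcp_pos"],delta(s,[.5479,-.1886,.039]))
print([proj(c,np.array(X),s).round(1) for X in([.5479,-.1886,.076],[.6012,-.1801,.074])])
for x in blobs(c["img"],"yellow",(180,0,380,420),50):print(x)
h=cv2.inRange(cv2.cvtColor(c["img"],cv2.COLOR_BGR2HSV),*H["yellow"])
for r in range(20,320,12):
    q=np.where(h[r,180:380])[0]
    if len(q):print(r,q.min()+180,q.max()+180)
```

```text
[ 0.54754399 -0.18587599  0.15639498] ('heading 9.32', [0.002, 0.037, 1.467])
[array([282.5, 208.8]), array([283.1, 133.5])]
(1571, [262, 137, 41, 90], [282.0, 179.7])
140 262 302
152 275 288
164 276 288
176 276 287
188 274 290
200 273 291
212 273 291
224 274 290
```

Emit:
servo_tool:
  moves:
    - [-0.01,0.035,0.4,0,1]
    - [-0.01,0.035,0.75,0,1]
    - [-0.01,0.035,0.75,0,1]

```text
time: 7.6
tcp_pos: [0.5462, -0.1892, 0.0947]
tool_rot: [-0.001, 0.997, 0.081, -0.002]
wrist_force: [-0.7, 0.5, -0.8]
opening: 0.0853
grasp_force: 0.0
```

Emit:
servo_tool:
  moves:
    - [0,0,0.35,0,1]
    - [0,0,0.7,0,1]
    - [0,0,0.7,0,1]
    - [0,0,0.7,0,1]

```text
time: 7.93
tcp_pos: [0.5482, -0.1903, 0.0429]
tool_rot: [0.0, 0.997, 0.081, 0.001]
wrist_force: [-0.7, 0.2, 0.3]
opening: 0.0854
grasp_force: 0.0
```

Emit:
servo_tool:
  moves:
    - [0,0,0,0,-1]
    - [0,0,0,0,-1]
    - [0,0,0,0,-1]
    - [0,0,0,0,-1]
    - [0,0,0,0,-1]
    - [0,0,0,0,-1]
    - [0,0,0,0,-1]
    - [0,0,0,0,-1]
  force: 50

```text
time: 8.6
tcp_pos: [0.5476, -0.1895, 0.0413]
tool_rot: [-0.0, 0.997, 0.081, 0.0]
wrist_force: [-1.1, 4.7, 4.4]
opening: 0.0133
grasp_force: 48.8
```

Emit:
servo_tool:
  moves:
    - [0,0,-0.2,0,-1]
    - [0,0,-0.5,0,-1]
    - [0,0,-1,0,-1]
    - [0,0,-1,0,-1]
    - [0,0,-1,0,-1]

```text
time: 9.02
tcp_pos: [0.5483, -0.1907, 0.1226]
tool_rot: [0.001, 0.997, 0.081, 0.002]
wrist_force: [0.2, -0.2, -0.8]
opening: 0.0132
grasp_force: 49.6
```

Emit:
servo_tool:
  moves:
    - [0,0,-0.5,0,-1]
    - [0,0,-1,0,-1]
    - [0,0,-1,0,-1]
    - [0,0,-1,0,-1]

```text
time: 9.35
tcp_pos: [0.5478, -0.1904, 0.2014]
tool_rot: [0.001, 0.997, 0.081, 0.001]
wrist_force: [-0.2, 0.0, -1.9]
opening: 0.0133
grasp_force: 49.6
```

Run:
```python
from h import *;from bench import arm
s=arm.read_state();w=arm.capture("wrist");c=arm.capture("side")
u=proj(c,s["tcp_pos"]+np.array([.06,0,0])).astype(int);print(s["tcp_pos"],u)
a=c["img"][u[1]-60:u[1]+60,u[0]-60:u[0]+60]
cv2.imwrite("pics/c5.png",np.hstack([cv2.resize(a,(360,360),interpolation=2),cv2.resize(w["img"],(440,330))[:, :]if 0 else cv2.resize(w["img"],(440,360))]))
```

```text
[ 0.54781997 -0.19043308  0.2013883 ] [335 195]
```

View pics/c5.png

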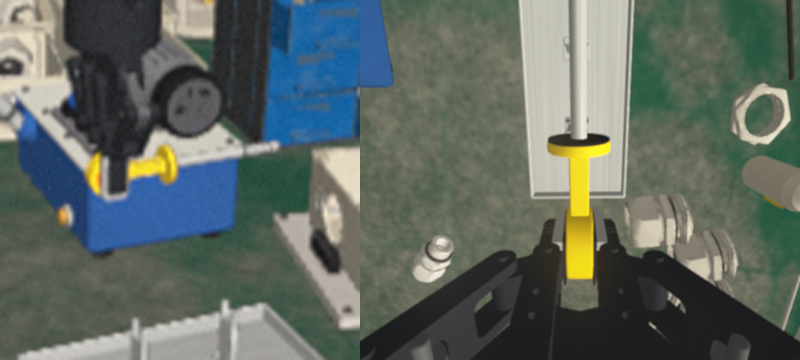

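Emit:
servo_tool:
  moves:
    - [-0.3,-0.25,0,0.007,-1]
    - [-0.6,-0.55,0,0.007,-1]
    - [-0.95,-0.87,0,0.007,-1]
    - [-0.95,-0.87,0,0.007,-1]
  force: 90

```text
time: 9.78
tcp_pos: [0.4556, -0.1295, 0.1977]
tool_rot: [-0.003, 0.998, 0.07, -0.004]
wrist_force: [0.8, -0.7, -0.5]
opening: 0.013
grasp_force: 89.2
```

Emit:
servo_tool:
  moves:
    - [-0.3,-0.25,0,0,-1]
    - [-0.6,-0.55,0,0,-1]
    - [-0.95,-0.87,0,0,-1]
    - [-0.95,-0.87,0,0,-1]

```text
time: 10.12
tcp_pos: [0.3712, -0.0716, 0.1985]
tool_rot: [-0.002, 0.998, 0.07, -0.003]
wrist_force: [-0.5, -0.0, -0.1]
opening: 0.0127
grasp_force: 89.1
```

Emit:
servo_tool:
  moves:
    - [0,-0.3,0,0,-1]
    - [0,-0.6,0,0,-1]
    - [0,-0.87,0,0,-1]

```text
time: 10.37
tcp_pos: [0.3656, -0.0052, 0.1994]
tool_rot: [-0.001, 0.998, 0.069, -0.001]
wrist_force: [0.1, -0.6, -1.6]
opening: 0.0127
grasp_force: 89.2
```

Emit:
servo_tool:
  moves:
    - [0,-0.3,0,0,-1]
    - [0,-0.6,0,0,-1]
    - [0,-0.87,0,0,-1]

```text
time: 10.62
tcp_pos: [0.3559, 0.0638, 0.1994]
tool_rot: [-0.0, 0.998, 0.07, -0.002]
wrist_force: [0.0, -0.8, -0.7]
opening: 0.0129
grasp_force: 89.2
```

Emit:
servo_tool:
  moves:
    - [0,-0.3,0,0,-1]
    - [0,-0.6,0,0,-1]
    - [0,-0.87,0,0,-1]

```text
time: 10.87
tcp_pos: [0.3462, 0.1327, 0.1994]
tool_rot: [-0.0, 0.998, 0.07, -0.002]
wrist_force: [0.5, -0.0, -0.9]
opening: 0.0127
grasp_force: 89.2
```

Emit:
servo_tool:
  moves:
    - [0,-0.3,0,0,-1]
    - [0,-0.6,0,0,-1]
    - [0,-0.87,0,0,-1]
    - [0,-0.87,0,0,-1]
    - [0,-0.87,0,0,-1]

```text
time: 11.28
tcp_pos: [0.3368, 0.2007, 0.1995]
tool_rot: [0.0, 0.997, 0.071, -0.002]
wrist_force: [-0.1, -0.1, -0.6]
opening: 0.0129
grasp_force: 89.2
```

```bash
cat >> h.py <<'E'
M=np.array([.512,.2246,.128]);PSI=np.radians(8.0)
UX=np.array([np.cos(PSI),np.sin(PSI),0]);UY=np.array([-np.sin(PSI),np.cos(PSI),0])
def rel(X): # along unit x, y, z from the mouth
    v=np.array(X)-M;return np.round([v@UX,v@UY,v[2]],4).tolist()
E
python3 - <<'E'
from h import *;from bench import arm
s=arm.read_state();w=arm.capture("wrist");cv2.imwrite("pics/w6.png",w["img"])
print(s["tcp_pos"],rel(s["tcp_pos"]),delta(s,M)[0],"mouth pred",proj(w,M,s))
E
```

```text
[0.33682188 0.20071208 0.19951417] [-0.1768, 0.0007, 0.0715] heading 8.12 mouth pred [280.07397238 -95.35304467]
```

View pics/w6.png

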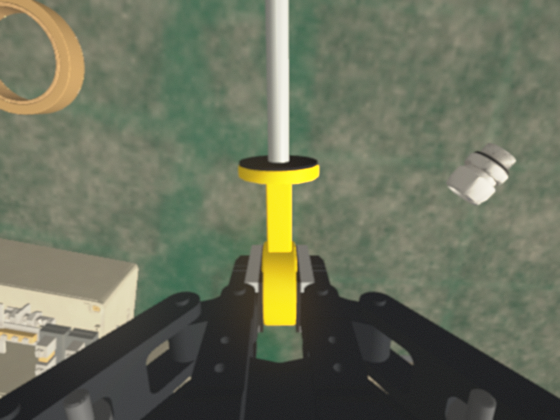

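Emit:
servo_tool:
  moves:
    - [0,0,0.3,0,-1]
    - [0,0,0.6,0,-1]
    - [0,0,0.9,0,-1]
    - [0,0,0.9,0,-1]

```text
time: 11.67
tcp_pos: [0.3355, 0.1989, 0.1253]
tool_rot: [0.001, 0.998, 0.069, -0.004]
wrist_force: [-1.2, -0.7, -1.7]
opening: 0.0129
grasp_force: 89.2
```

Emit:
servo_tool:
  moves:
    - [0,0,0.1,0,-1]
    - [0,0,0.21,0,-1]
    - [0,0,0.21,0,-1]
    - [0,0,0.21,0,-1]
    - [0,0,0.21,0,-1]
    - [0,0,0.21,0,-1]
  force: 30

```text
time: 12.17
tcp_pos: [0.3381, 0.2004, 0.1128]
tool_rot: [-0.0, 0.998, 0.07, 0.001]
wrist_force: [-0.1, 0.3, -0.5]
opening: 0.0127
grasp_force: 89.2
```

Run:
```python
from h import *;from bench import arm
s=arm.read_state();c=arm.capture("side");t=arm.capture("top")
G=s["tcp_pos"]+np.array([0,0,.017]);tip=G+.154*UX
print(rel(s["tcp_pos"]),s["grasp_force"],"side tip,mouth",proj(c,tip),proj(c,M),"top",proj(t,tip),proj(t,M))
u=proj(c,G+.08*UX).astype(int);v=proj(t,G+.08*UX).astype(int)
cut=lambda i,p:cv2.resize(i["img"][p[1]-45:p[1]+45,p[0]-45:p[0]+45],(400,400),interpolation=2)
print(u-45,v-45,"x4.44")
cv2.imwrite("pics/c7.png",np.hstack([cut(c,u),cut(t,v)]))
```

```text
[-0.1755, 0.0003, -0.0152] 89.164137840271 side tip,mouth [265.16159726 166.23009039] [271.43778939 165.9570436 ] top [207.29620993 214.47764387] [206.73597335 206.93331508]
[198 124] [164 195] x4.44
```

View pics/c7.png

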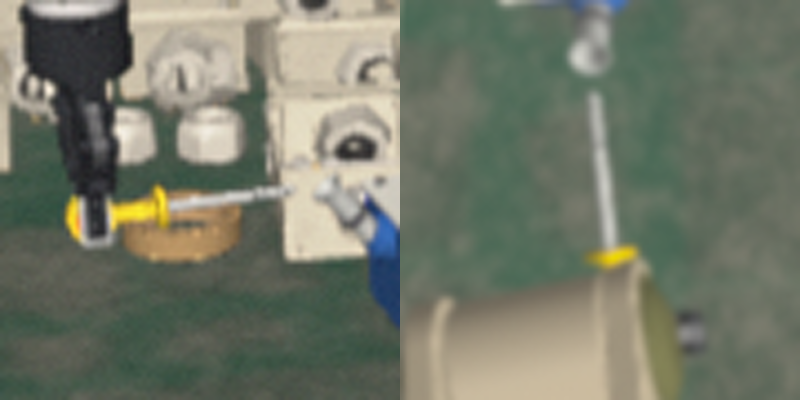

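Emit:
servo_tool:
  moves:
    - [0,0,0,0,-0.72]
    - [0,0,0,0,-0.72]
    - [0,0,0,0,-0.72]
  force: 25

```text
time: 12.52
tcp_pos: [0.3376, 0.2004, 0.1122]
tool_rot: [-0.0, 0.998, 0.07, 0.0]
wrist_force: [0.6, -0.7, -0.7]
opening: 0.0127
grasp_force: 89.2
```

Emit:
servo_tool:
  moves:
    - [0,0,0,0,-0.69]
  force: 25

```text
time: 12.6
tcp_pos: [0.3376, 0.2005, 0.1121]
tool_rot: [-0.0, 0.998, 0.07, -0.0]
wrist_force: [0.1, -0.2, -0.6]
opening: 0.0131
grasp_force: 44.5
```

Emit:
servo_tool:
  moves:
    - [0,0,0,0,-0.69]
    - [0,0,0,0,-0.686]
  force: 25

```text
time: 12.77
tcp_pos: [0.3376, 0.2004, 0.1121]
tool_rot: [-0.0, 0.998, 0.07, -0.0]
wrist_force: [-0.6, -0.7, -1.1]
opening: 0.0134
grasp_force: 34.7
```

Emit:
servo_tool:
  moves:
    - [0.1,0,0,0,-0.686]
    - [0.2,0,0,0,-0.686]
    - [0.3,0,0,0,-0.686]
    - [0.36,0,0,0,-0.686]
    - [0.36,0,0,0,-0.686]
    - [0.36,0,0,0,-0.686]

```text
time: 13.27
tcp_pos: [0.3663, 0.2044, 0.1119]
tool_rot: [0.0, 0.998, 0.07, -0.0]
wrist_force: [-0.4, -0.3, -0.9]
opening: 0.0135
grasp_force: 34.8
```

Emit:
servo_tool:
  moves:
    - [0.03,0,0,0,-0.686]
    - [0.03,0,0,0,-0.686]

```text
time: 13.43
tcp_pos: [0.3687, 0.2048, 0.1121]
tool_rot: [-0.0, 0.998, 0.07, 0.0]
wrist_force: [-0.4, 0.4, -1.7]
opening: 0.0139
grasp_force: 34.8
```

Emit:
servo_tool:
  moves:
    - [0.03,0,0,0,-0.686]
    - [0.03,0,0,0,-0.686]

```text
time: 13.6
tcp_pos: [0.3706, 0.205, 0.112]
tool_rot: [0.0, 0.998, 0.07, -0.001]
wrist_force: [-1.9, -0.8, -1.8]
opening: 0.0137
grasp_force: 34.3
```

Emit:
servo_tool:
  moves:
    - [0.03,0,0,0,-0.686]
    - [0.03,0,0,0,-0.686]

```text
time: 13.77
tcp_pos: [0.3711, 0.2051, 0.1114]
tool_rot: [0.0, 0.998, 0.07, -0.003]
wrist_force: [-11.0, -1.0, 2.6]
opening: 0.0138
grasp_force: 34.8
```

Emit:
servo_tool:
  moves:
    - [0.0,0,-0.05,0,-0.686]
    - [0.005,0,-0.1,0,-0.686]
    - [0.01,0,-0.15,0,-0.686]
    - [0.015,0,-0.2,0,-0.686]
    - [0.015,0,-0.2,0,-0.686]

```text
time: 14.18
tcp_pos: [0.3736, 0.2056, 0.1283]
tool_rot: [0.0, 0.998, 0.07, -0.001]
wrist_force: [-6.6, -1.4, -1.6]
opening: 0.0134
grasp_force: 34.1
```

```bash
cat > look.py <<'E'
from h import *;from bench import arm;import sys
s=arm.read_state();c=arm.capture("side")
u=proj(c,M+np.array([-.06,0,.02])).astype(int)
H["y2"]=((18,110,90),(38,255,255))
h=cv2.inRange(cv2.cvtColor(c["img"],cv2.COLOR_BGR2HSV),*H["y2"]);h[:,:180]=0;h[:,300:]=0;h[:60]=0;h[190:]=0
# stick plane: through mouth spanned by UX,z -> pixel to (u,w)
def uw(p):
    o,d=ray(c,p);k=((M-o)@UY)/(d@UY);X=o+k*d;return ((X-M)@UX,X[2]-M[2])
ys,xs=np.nonzero(h);P=np.array([uw(p) for p in zip(xs,ys)])
G=rel(s["tcp_pos"]+np.array([0,0,.017]));g=np.array([G[0],G[2]])
Q=P[(np.linalg.norm(P-g,axis=1)<.075)];far=Q[np.linalg.norm(Q-g,axis=1)>.035]
m=far.mean(0)-g if len(far) else [0,0]
print("grip uw",g.round(4),"lat",G[1],"angle down deg",np.degrees(np.arctan2(-m[1],m[0])).round(1),len(far),"F",np.round(s["wrist_force"],1))
cv2.imwrite("pics/%s.png"%sys.argv[1],cv2.resize(c["img"][u[1]-60:u[1]+60,u[0]-60:u[0]+60],(480,480),interpolation=2))
E
python3 look.py L1
```

```text
grip uw [-0.1397  0.0173] lat 0.0004 angle down deg 21.2 61 F [-6.6 -1.4 -1.6]
```

Emit:
servo_tool:
  moves:
    - [0.01,0,-0.05,0,-0.686]
    - [0.025,0,-0.1,0,-0.686]
    - [0.045,0,-0.15,0,-0.686]
    - [0.065,0,-0.2,0,-0.686]
    - [0.065,0,-0.2,0,-0.686]

```text
time: 14.65
tcp_pos: [0.3782, 0.2063, 0.1441]
tool_rot: [0.0, 0.998, 0.07, -0.002]
wrist_force: [-10.3, -0.6, 0.7]
opening: 0.0135
grasp_force: 34.2
```

```bash
python3 look.py L2
```

```text
grip uw [-0.1351  0.0331] lat 0.0005 angle down deg 32.7 59 F [-10.3  -0.6   0.7]
```

```bash
cat > ang.py <<'E'
from h import *;import pickle
c=pickle.load(open("c0.pkl","rb"))[1]["side"]
u0=proj(c,M+np.array([-.06,0,.02])).astype(int)-60
def uw(p):
    o,d=ray(c,p);k=((M-o)@UY)/(d@UY);X=o+k*d;return ((X-M)@UX,X[2]-M[2])
def an(f,off,sc,wd):
    im=cv2.imread("pics/"+f)[:,:wd];h=cv2.inRange(cv2.cvtColor(im,cv2.COLOR_BGR2HSV),(20,120,100),(34,255,255))
    n,l,st,ce=cv2.connectedComponentsWithStats(h)
    for i in range(1,n):
        if st[i,4]<60:continue
        ys,xs=np.nonzero(l==i);P=np.array([uw((x/sc+off[0],y/sc+off[1])) for x,y in zip(xs,ys)])*1000
        w,V=np.linalg.eigh(np.cov(P.T))
        print(f,st[i,4],"mean",P.mean(0).round(1),"min",P.min(0).round(1),"max",P.max(0).round(1),"pca",np.degrees(np.arctan2(V[1,1],V[0,1])).round(1),np.sqrt(w).round(1))
if __name__=="__main__":
    an("c7.png",(198,124),4.444,400)
    import sys
    for f in sys.argv[1:]:an(f+".png",u0,4,480)
E
python3 ang.py L1 L2
```

```text
c7.png 1645 mean [-139.     0.5] min [-162.9  -17.2] max [-119.7   19.2] pca -177.8 [ 7.4 12.8]
c7.png 456 mean [-191.     2.3] min [-196.5  -15.9] max [-186.2   18.3] pca 88.3 [2.5 8.9]
L1.png 477 mean [-155.6   17.5] min [-162.2   -2.9] max [-149.7   35.1] pca 89.0 [ 3.1 10.1]
L1.png 1222 mean [-102.9   11.6] min [-127.2   -7.7] max [-84.9  27.9] pca 169.9 [ 7.3 12.2]
L2.png 459 mean [-151.9   32.5] min [-159.4   13. ] max [-145.4   50.5] pca 87.9 [3.4 9.9]
L2.png 1151 mean [-99.5  22.4] min [-121.7    4.1] max [-82.  37.] pca 160.5 [ 7.  11.5]
```

Emit:
servo_tool:
  moves:
    - [0.01,0,-0.05,0,-0.686]
    - [0.022,0,-0.1,0,-0.686]
    - [0.035,0,-0.15,0,-0.686]
    - [0.05,0,-0.2,0,-0.686]
    - [0.065,0,-0.26,0,-0.686]
    - [0.065,0,-0.26,0,-0.686]

```text
time: 15.2
tcp_pos: [0.3853, 0.2071, 0.1658]
tool_rot: [-0.0, 0.998, 0.07, 0.001]
wrist_force: [-3.1, -0.3, -0.3]
opening: 0.0138
grasp_force: 34.2
```

Emit:
servo_tool:
  moves:
    - [0.02,0,-0.06,0,-0.686]
    - [0.045,0,-0.12,0,-0.686]
    - [0.075,0,-0.18,0,-0.686]
    - [0.105,0,-0.24,0,-0.686]
    - [0.14,0,-0.3,0,-0.686]
    - [0.14,0,-0.3,0,-0.686]

```text
time: 15.7
tcp_pos: [0.3968, 0.2087, 0.19]
tool_rot: [-0.0, 0.998, 0.07, 0.001]
wrist_force: [-3.0, -0.9, -0.0]
opening: 0.0138
grasp_force: 34.6
```

```bash
python3 look.py L3;python3 ang.py L3
```

```text
grip uw [-0.1163  0.079 ] lat 0.0003 angle down deg 34.3 38 F [-3.  -0.9 -0. ]
c7.png 1645 mean [-139.     0.5] min [-162.9  -17.2] max [-119.7   19.2] pca -177.8 [ 7.4 12.8]
c7.png 456 mean [-191.     2.3] min [-196.5  -15.9] max [-186.2   18.3] pca 88.3 [2.5 8.9]
L3.png 469 mean [-134.3   81.4] min [-142.4   61.4] max [-126.    98.8] pca 85.0 [ 3.9 10.1]
L3.png 888 mean [-84.6  56.4] min [-102.8   38.9] max [-69.4  72.3] pca 143.8 [6.7 9.7]
```

Run:
```python
from h import *;from bench import arm
s=arm.read_state();c=arm.capture("side");t=arm.capture("top")
u=proj(c,M+np.array([-.04,0,.03])).astype(int);v=proj(t,M+np.array([-.04,0,.0])).astype(int)
cut=lambda i,p:cv2.resize(i["img"][p[1]-30:p[1]+30,p[0]-30:p[0]+30],(400,400),interpolation=2)
k=400/60;print("mouth px",(proj(c,M)-u+30)*k,(proj(t,M)-v+30)*k)
cv2.imwrite("pics/c8.png",np.hstack([cut(c,u),cut(t,v)]))
```

```text
mouth px [282.91859595 253.04695734] [204.90648899 106.22210053]
```

View pics/c8.png

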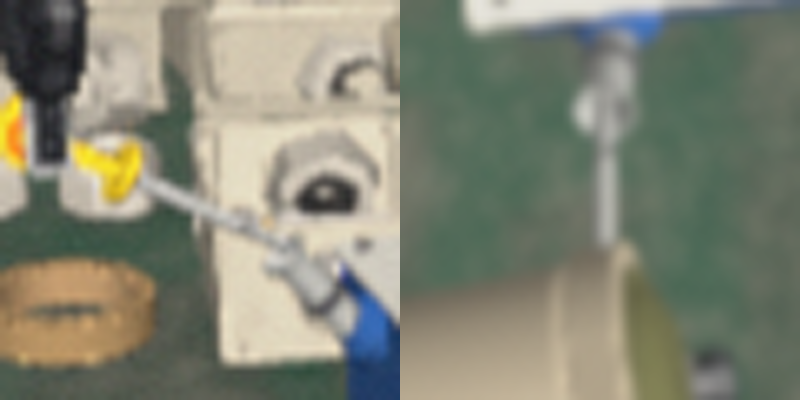

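Emit:
servo_tool:
  moves:
    - [0.03,0,-0.04,0,-0.686]
    - [0.07,0,-0.08,0,-0.686]
    - [0.11,0,-0.12,0,-0.686]
    - [0.15,0,-0.15,0,-0.686]
    - [0.15,0,-0.15,0,-0.686]

```text
time: 16.27
tcp_pos: [0.4081, 0.2103, 0.2014]
tool_rot: [-0.0, 0.998, 0.07, -0.0]
wrist_force: [-3.0, -0.4, -0.4]
opening: 0.0136
grasp_force: 34.9
```

```bash
python3 look.py L4;python3 ang.py L4|tail -2
```

```text
grip uw [-0.1049  0.0904] lat 0.0003 angle down deg 42.2 42 F [-3.  -0.4 -0.4]
L4.png 563 mean [-123.2   91.5] min [-131.2   71.1] max [-114.1  110.6] pca 87.0 [ 4.2 11.3]
L4.png 943 mean [-75.6  64.2] min [-92.6  47.3] max [-60.   79.5] pca 141.6 [7.1 8.7]
```

Run:
```python
from ang import *
u=proj(c,M+np.array([-.04,0,.03])).astype(int)-30;k=60/400
for p in((120,170),(145,182),(190,202),(240,222),(280,240),(270,262),(262,268),(300,262)):print(p,(np.array(uw((p[0]*k+u[0],p[1]*k+u[1])))*1000).round(1))
# enlarge now: numeric edge scan of bright rod near mouth
from bench import arm
w=arm.capture("wrist");t=arm.capture("top");s=arm.read_state();cv2.imwrite("pics/w9.png",w["img"]);cv2.imwrite("pics/t9.png",t["img"])
print("wrist mouth px",proj(w,M,s),"grip",proj(w,s["tcp_pos"]+np.array([0,0,.017]),s))
g=cv2.cvtColor(w["img"],cv2.COLOR_BGR2GRAY)
m=proj(w,M,s).astype(int)
for r in range(max(0,m[1]-45),m[1]+60,5):print(r,g[r,m[0]-40:m[0]+41:4].tolist())
```

```text
(120, 170) [-80.6  53.8]
(145, 182) [-68.6  46.2]
(190, 202) [-46.5  33. ]
(240, 222) [-21.6  19.3]
(280, 240) [-1.3  7.1]
(270, 262) [-6.8 -3.8]
(262, 268) [-11.1  -6.5]
(300, 262) [ 8.8 -6. ]
wrist mouth px [278.83472431  50.22937281] grip [278.19941286 278.16395935]
5 [68, 72, 70, 70, 55, 57, 79, 102, 65, 80, 96, 94, 97, 183, 95, 108, 105, 69, 69, 68, 70]
10 [69, 69, 70, 70, 70, 58, 63, 83, 101, 110, 139, 130, 103, 106, 106, 91, 67, 67, 69, 69, 69]
15 [105, 105, 111, 114, 113, 113, 83, 106, 130, 141, 157, 181, 205, 138, 108, 109, 106, 103, 101, 106, 106]
20 [111, 112, 113, 116, 118, 114, 98, 122, 132, 141, 158, 181, 203, 213, 102, 106, 104, 97, 92, 95, 99]
25 [108, 115, 116, 119, 116, 112, 99, 126, 132, 143, 159, 184, 206, 218, 115, 100, 101, 103, 98, 94, 99]
30 [107, 112, 103, 108, 102, 108, 100, 127, 137, 174, 201, 192, 191, 218, 120, 95, 96, 98, 99, 96, 98]
35 [109, 112, 106, 107, 107, 113, 119, 204, 205, 184, 154, 194, 155, 218, 136, 96, 94, 97, 98, 99, 99]
40 [106, 116, 114, 110, 109, 124, 218, 220, 228, 121, 99, 165, 168, 113, 194, 129, 94, 100, 103, 100, 100]
45 [104, 110, 
[... 688 characters left out ...]
5, 135, 106, 114, 106, 101, 103, 102, 102, 101]
80 [117, 108, 110, 110, 110, 108, 118, 115, 113, 125, 160, 217, 193, 103, 109, 112, 106, 109, 107, 107, 106]
85 [115, 107, 108, 114, 115, 113, 111, 114, 122, 125, 158, 215, 194, 106, 113, 116, 111, 106, 107, 109, 108]
90 [111, 108, 110, 114, 118, 116, 105, 108, 115, 126, 158, 215, 194, 107, 113, 112, 108, 105, 109, 111, 110]
95 [125, 124, 126, 126, 124, 120, 113, 110, 109, 127, 159, 215, 195, 110, 108, 109, 103, 103, 103, 110, 104]
100 [125, 122, 127, 128, 127, 126, 116, 113, 116, 126, 160, 213, 198, 114, 112, 108, 101, 98, 98, 101, 99]
105 [124, 122, 125, 124, 124, 125, 113, 110, 119, 127, 160, 214, 200, 117, 108, 100, 101, 107, 106, 110, 107]
```

Emit:
servo_tool:
  moves:
    - [0.03,0,-0.05,0,-0.686]
    - [0.06,0,-0.09,0,-0.686]
    - [0.1,0,-0.14,0,-0.686]
    - [0.14,0,-0.18,0,-0.686]
    - [0.17,0,-0.21,0,-0.686]
    - [0.17,0,-0.21,0,-0.686]

```text
time: 16.92
tcp_pos: [0.4219, 0.2122, 0.2182]
tool_rot: [-0.0, 0.998, 0.07, 0.001]
wrist_force: [-0.9, -0.4, -1.2]
opening: 0.0138
grasp_force: 35.2
```

Emit:
servo_tool:
  moves:
    - [0.04,0,-0.05,0,-0.686]
    - [0.08,0,-0.09,0,-0.686]
    - [0.12,0,-0.13,0,-0.686]
    - [0.16,0,-0.16,0,-0.686]
    - [0.19,0,-0.19,0,-0.686]
    - [0.19,0,-0.19,0,-0.686]

```text
time: 17.42
tcp_pos: [0.4369, 0.2144, 0.2334]
tool_rot: [-0.0, 0.998, 0.07, 0.0]
wrist_force: [-2.4, -0.3, -1.0]
opening: 0.0133
grasp_force: 35.3
```

```bash
python3 look.py L5;python3 ang.py L5|tail -2
cat > wm.py <<'E'
from h import *;from bench import arm
w=arm.capture("wrist");s=arm.read_state();m=proj(w,M,s).astype(int);print(m,rel(s["tcp_pos"]+np.array([0,0,.017])))
g=cv2.cvtColor(w["img"],cv2.COLOR_BGR2GRAY)
for r in range(max(0,m[1]-35),m[1]+45,5):print(r,g[r,m[0]-40:m[0]+41:4].tolist())
E
python3 wm.py
```

```text
grip uw [-0.0758  0.1224] lat 0.0003 angle down deg 62.0 44 F [-2.4 -0.3 -1. ]
L5.png 77 mean [-88.2 123. ] min [-90.8 117.9] max [-85.8 128.4] pca 92.1 [1.4 2.9]
L5.png 889 mean [-56.5  86.2] min [-69.6  71. ] max [-41.7 101.3] pca 55.9 [6.8 7.9]
[278 100] [-0.0761, 0.0003, 0.1221]
65 [103, 109, 113, 107, 110, 108, 108, 68, 99, 112, 139, 136, 103, 109, 100, 93, 99, 97, 95, 97, 99]
70 [104, 110, 112, 105, 106, 106, 102, 100, 129, 138, 154, 185, 207, 113, 103, 93, 93, 99, 99, 97, 97]
75 [101, 107, 116, 114, 109, 112, 115, 108, 129, 139, 155, 185, 206, 187, 104, 95, 97, 103, 100, 100, 97]
80 [105, 104, 107, 115, 117, 120, 121, 110, 130, 140, 158, 185, 207, 194, 99, 95, 95, 97, 98, 99, 98]
85 [107, 100, 104, 106, 108, 108, 108, 115, 126, 138, 157, 165, 192, 193, 92, 96, 92, 96, 100, 104, 106]
90 [99, 99, 101, 103, 107, 110, 104, 163, 216, 197, 136, 187, 165, 207, 103, 99, 100, 102, 100, 104, 109]
95 [101, 99, 102, 108, 109, 108, 158, 228, 229, 136, 131, 167, 120, 118, 197, 105, 106, 104, 103, 105, 111]
100 [106, 101, 108, 116, 120, 107, 209, 239, 231, 136, 119, 185, 132, 117, 187, 99, 1
[... 195 characters left out ...]
 178, 185, 111, 106, 106, 108, 106, 104, 104]
115 [118, 115, 104, 107, 112, 114, 110, 110, 116, 107, 90, 147, 119, 108, 115, 111, 105, 103, 108, 109, 104]
120 [120, 117, 114, 114, 117, 118, 109, 104, 109, 112, 135, 198, 120, 108, 107, 105, 103, 107, 111, 106, 104]
125 [127, 123, 120, 124, 126, 124, 120, 110, 111, 120, 134, 194, 142, 109, 109, 104, 99, 100, 102, 101, 107]
130 [120, 122, 119, 128, 122, 125, 120, 110, 114, 119, 133, 194, 146, 114, 105, 101, 102, 104, 106, 104, 106]
135 [108, 119, 122, 116, 122, 128, 119, 111, 116, 122, 134, 193, 146, 112, 97, 95, 102, 102, 102, 105, 104]
140 [112, 120, 120, 117, 118, 124, 112, 105, 106, 119, 135, 192, 154, 105, 98, 100, 101, 106, 109, 111, 114]
```

Emit:
servo_tool:
  moves:
    - [0,0,0.04,0,-0.686]
    - [0,0,0.08,0,-0.686]
    - [0,0,0.12,0,-0.686]
    - [0,0,0.16,0,-0.686]
    - [0,0,0.16,0,-0.686]

```text
time: 17.93
tcp_pos: [0.4361, 0.2142, 0.2193]
tool_rot: [0.0, 0.998, 0.07, -0.0]
wrist_force: [0.0, -1.1, -1.7]
opening: 0.0138
grasp_force: 35.4
```

```bash
python3 look.py L6;python3 ang.py L6|tail -2
```

```text
grip uw [-0.0766  0.1083] lat 0.0003 angle down deg 60.9 47 F [ 0.  -1.1 -1.7]
L6.png 73 mean [-88.8 108.8] min [-91.6 104. ] max [-86.5 113.9] pca 85.5 [1.4 2.8]
L6.png 902 mean [-57.   72.6] min [-70.1  57. ] max [-42.2  87.2] pca 51.0 [7.  7.7]
```

Emit:
servo_tool:
  moves:
    - [0.02,0,0.035,0,-0.686]
    - [0.04,0,0.07,0,-0.686]
    - [0.06,0,0.11,0,-0.686]
    - [0.06,0,0.11,0,-0.686]

```text
time: 18.32
tcp_pos: [0.4413, 0.2149, 0.2107]
tool_rot: [0.0, 0.998, 0.07, -0.0]
wrist_force: [0.7, -0.2, -1.2]
opening: 0.0138
grasp_force: 35.4
```

Emit:
servo_tool:
  moves:
    - [0.02,0,0.035,0,-0.686]
    - [0.04,0,0.07,0,-0.686]
    - [0.06,0,0.11,0,-0.686]
    - [0.06,0,0.11,0,-0.686]

```text
time: 18.65
tcp_pos: [0.4464, 0.2157, 0.2021]
tool_rot: [-0.0, 0.998, 0.07, 0.001]
wrist_force: [2.2, 0.1, -0.9]
opening: 0.0133
grasp_force: 35.4
```

Emit:
servo_tool:
  moves:
    - [0.03,0,0.036,0,-0.686]
    - [0.06,0,0.072,0,-0.686]
    - [0.09,0,0.108,0,-0.686]
    - [0.12,0,0.144,0,-0.686]
    - [0.12,0,0.144,0,-0.686]

```text
time: 19.07
tcp_pos: [0.4557, 0.217, 0.1903]
tool_rot: [0.0, 0.998, 0.07, -0.0]
wrist_force: [3.3, 0.2, -0.2]
opening: 0.0138
grasp_force: 35.3
```

```bash
python3 look.py L7;python3 ang.py L7|tail -2;python3 wm.py
```

```text
grip uw [-0.0568  0.0793] lat 0.0003 angle down deg 61.5 41 F [ 3.3  0.2 -0.2]
L7.png 82 mean [-69.1  79.4] min [-72.   73.4] max [-66.7  85. ] pca 89.8 [1.6 3. ]
L7.png 841 mean [-37.5  43.2] min [-50.7  28.8] max [-21.5  57.8] pca -158.5 [7.1 7.5]
[278 131] [-0.0571, 0.0003, 0.0797]
96 [99, 101, 107, 110, 110, 114, 90, 112, 122, 133, 147, 171, 192, 194, 96, 92, 85, 89, 89, 92, 93]
101 [96, 99, 102, 102, 102, 108, 95, 118, 122, 133, 148, 171, 192, 206, 95, 88, 88, 88, 93, 94, 97]
106 [93, 96, 96, 96, 99, 102, 96, 116, 125, 134, 149, 171, 193, 208, 101, 90, 90, 89, 91, 93, 98]
111 [91, 94, 100, 103, 104, 103, 102, 117, 124, 136, 145, 170, 192, 205, 104, 97, 97, 98, 98, 94, 93]
116 [95, 98, 103, 106, 102, 99, 100, 116, 125, 153, 182, 168, 162, 190, 102, 96, 97, 100, 98, 95, 100]
121 [97, 99, 105, 108, 104, 98, 134, 197, 212, 127, 125, 183, 140, 185, 185, 90, 92, 97, 97, 95, 94]
126 [113, 106, 97, 101, 98, 118, 214, 223, 218, 124, 128, 183, 141, 108, 153, 151, 94, 95, 95, 94, 93]
131 [106, 99, 101, 102, 102, 170, 231, 227, 219, 122, 128, 184, 145, 113, 115, 192, 97, 103, 100, 101, 99]
136 [107, 99, 98, 107, 106, 130, 228, 229, 218, 119, 128, 182, 154, 117, 143, 152, 100, 97, 98, 100, 101]
141 [109, 106, 107, 107, 110, 105, 126, 222, 222, 121, 128, 181, 170, 175, 147, 101, 97, 96, 102, 104, 97]
146 [115, 112, 115, 117, 117, 114, 109, 104, 111, 114, 127, 181, 152, 103, 100, 101, 93, 93, 93, 96, 93]
151 [115, 113, 116, 116, 117, 115, 106, 105, 110, 112, 128, 180, 149, 108, 101, 97, 94, 96, 95, 95, 93]
156 [113, 112, 111, 113, 116, 115, 106, 102, 110, 114, 128, 181, 161, 105, 96, 89, 91, 98, 96, 98, 99]
161 [113, 115, 110, 110, 122, 114, 103, 103, 104, 114, 130, 181, 159, 101, 94, 92, 92, 94, 100, 102, 102]
166 [110, 109, 108, 109, 107, 104, 97, 97, 101, 115, 128, 180, 161, 97, 93, 91, 95, 99, 101, 103, 111]
171 [112, 112, 116, 121, 113, 105, 100, 98, 104, 116, 130, 179, 174, 93, 91, 92, 94, 95, 97, 99, 111]
```

Emit:
servo_tool:
  moves:
    - [0.03,0,0.05,0,-0.686]
    - [0.06,0,0.1,0,-0.686]
    - [0.1,0,0.16,0,-0.686]
    - [0.13,0,0.215,0,-0.686]
    - [0.13,0,0.215,0,-0.686]

```text
time: 19.58
tcp_pos: [0.4657, 0.2183, 0.1726]
tool_rot: [0.0, 0.998, 0.07, -0.001]
wrist_force: [2.4, 0.7, -0.8]
opening: 0.0134
grasp_force: 35.3
```

Emit:
servo_tool:
  moves:
    - [0.02,0,0.03,0,-0.686]
    - [0.05,0,0.065,0,-0.686]
    - [0.075,0,0.1,0,-0.686]
    - [0.075,0,0.1,0,-0.686]

```text
time: 19.92
tcp_pos: [0.4718, 0.2192, 0.1652]
tool_rot: [0.0, 0.998, 0.07, -0.0]
wrist_force: [2.7, 0.4, -0.6]
opening: 0.0133
grasp_force: 35.3
```

```bash
python3 look.py L8;python3 ang.py L8|tail -2
```

```text
grip uw [-0.0406  0.0542] lat 0.0003 angle down deg 58.8 40 F [ 2.7  0.4 -0.6]
L8.png 617 mean [-59.6  59.5] min [-68.1  35.8] max [-49.9  78.5] pca 87.3 [ 4.5 11.9]
L8.png 786 mean [-18.7  19.2] min [-32.4   5.3] max [-3.4 33.3] pca -156.2 [6.9 7.5]
```

Emit:
servo_tool:
  moves:
    - [0.025,0,0.033,0,-0.686]
    - [0.05,0,0.066,0,-0.686]
    - [0.075,0,0.1,0,-0.686]
    - [0.075,0,0.1,0,-0.686]

```text
time: 20.3
tcp_pos: [0.4778, 0.2201, 0.1573]
tool_rot: [-0.0, 0.998, 0.07, 0.0]
wrist_force: [2.6, 1.1, -0.7]
opening: 0.0134
grasp_force: 35.3
```

Emit:
servo_tool:
  moves:
    - [0.016,0,0.019,0,-0.686]
    - [0.016,0,0.019,0,-0.686]

```text
time: 20.47
tcp_pos: [0.4789, 0.2203, 0.1561]
tool_rot: [-0.0, 0.998, 0.07, 0.0]
wrist_force: [3.2, 0.8, -0.9]
opening: 0.0135
grasp_force: 35.4
```

Emit:
servo_tool:
  moves:
    - [0.016,0,0.019,0,-0.686]
    - [0.016,0,0.019,0,-0.686]

```text
time: 20.63
tcp_pos: [0.4801, 0.2204, 0.1546]
tool_rot: [-0.0, 0.998, 0.07, 0.0]
wrist_force: [2.4, 0.9, 1.1]
opening: 0.0138
grasp_force: 35.6
```

Emit:
servo_tool:
  moves:
    - [0.01,0,0.012,0,-0.686]
    - [0.01,0,0.012,0,-0.686]

```text
time: 20.8
tcp_pos: [0.4809, 0.2205, 0.1537]
tool_rot: [-0.0, 0.998, 0.07, 0.0]
wrist_force: [2.7, 0.7, 0.9]
opening: 0.0138
grasp_force: 35.6
```

Emit:
servo_tool:
  moves:
    - [0.01,0,0.012,0,-0.686]
    - [0.01,0,0.012,0,-0.686]

```text
time: 20.97
tcp_pos: [0.4817, 0.2207, 0.1527]
tool_rot: [-0.0, 0.998, 0.07, -0.0]
wrist_force: [1.5, 0.3, 1.2]
opening: 0.0132
grasp_force: 35.6
```

Emit:
servo_tool:
  moves:
    - [0.01,0,0.012,0,-0.686]
    - [0.01,0,0.012,0,-0.686]

```text
time: 21.13
tcp_pos: [0.4825, 0.2207, 0.1517]
tool_rot: [0.0, 0.998, 0.07, 0.0]
wrist_force: [2.0, -0.2, 0.8]
opening: 0.0132
grasp_force: 35.6
```

Emit:
servo_tool:
  moves:
    - [0.01,0,0.012,0,-0.686]
    - [0.01,0,0.012,0,-0.686]

```text
time: 21.3
tcp_pos: [0.4833, 0.2209, 0.1508]
tool_rot: [-0.0, 0.998, 0.07, -0.0]
wrist_force: [2.3, 0.7, 1.2]
opening: 0.0136
grasp_force: 35.6
```

Emit:
servo_tool:
  moves:
    - [0.01,0,0.012,0,-0.686]
    - [0.01,0,0.012,0,-0.686]

```text
time: 21.47
tcp_pos: [0.484, 0.221, 0.1498]
tool_rot: [-0.0, 0.998, 0.07, -0.0]
wrist_force: [1.5, 0.4, 2.5]
opening: 0.0136
grasp_force: 35.6
```

Emit:
servo_tool:
  moves:
    - [0.01,0,0.012,0,-0.686]
    - [0.01,0,0.012,0,-0.686]

```text
time: 21.63
tcp_pos: [0.4848, 0.2211, 0.1488]
tool_rot: [0.0, 0.998, 0.07, -0.0]
wrist_force: [1.7, 0.8, 1.2]
opening: 0.0135
grasp_force: 35.6
```

```bash
python3 look.py L9;python3 ang.py L9|tail -2
python3 - <<'E'
from h import *;from bench import arm
w=arm.capture("wrist");s=arm.read_state();m=proj(w,M,s).astype(int);g=rel(s["tcp_pos"]+np.array([0,0,.017]));print(m,g)
cv2.imwrite("pics/w9b.png",w["img"])
for x in blobs(w["img"],"yellow",(200,50,360,400),30):print(x)
# expected collar rim pixels if stop face on rim
a=np.array([-.6428*UX[0],-.6428*UX[1],.766]);p=.766*UX+np.array([0,0,.6428])
for d in(0,.005):print("collar far/near/left/right",[proj(w,M+a*d+e,s).round(0).tolist() for e in(.016*p,-.016*p,.016*UY,-.016*UY)],"disc c",proj(w,M+a*(d+.054),s).round(0))
gr=cv2.cvtColor(w["img"],cv2.COLOR_BGR2GRAY)
for r in range(m[1]-45,m[1]+25,4):print(r,gr[r,m[0]-40:m[0]+41:4].tolist())
E
```

```text
grip uw [-0.0274  0.0378] lat 0.0003 angle down deg 61.5 40 F [1.7 0.8 1.2]
L9.png 74 mean [-39.1  37.4] min [-41.4  32. ] max [-36.9  43.4] pca 89.8 [1.4 3.2]
L9.png 779 mean [-5.7  2.8] min [-18.5 -11.6] max [ 9.1 17.4] pca 59.9 [7.1 7.2]
[278 195] [-0.0274, 0.0003, 0.0379]
(5875, [249, 184, 62, 163], [279.3, 261.0])
collar far/near/left/right [[279.0, 177.0], [279.0, 211.0], [249.0, 195.0], [309.0, 195.0]] disc c [279. 297.]
collar far/near/left/right [[279.0, 185.0], [279.0, 218.0], [248.0, 203.0], [310.0, 203.0]] disc c [279. 309.]
150 [96, 101, 103, 104, 99, 84, 102, 118, 125, 132, 146, 164, 185, 195, 142, 100, 99, 97, 99, 97, 92]
154 [97, 106, 111, 110, 101, 92, 108, 117, 122, 134, 145, 166, 186, 193, 174, 97, 94, 97, 99, 96, 97]
158 [98, 102, 104, 104, 99, 96, 109, 121, 124, 133, 146, 165, 186, 193, 181, 95, 89, 92, 95, 95, 95]
162 [104, 99, 100, 99, 98, 97, 111, 120, 124, 132, 146, 164, 185, 192, 181, 98, 94, 92, 94, 95, 93]
166 [100, 99, 101, 99, 99, 103, 114, 119, 125, 134, 148, 165, 187, 194, 188, 101, 98, 97, 96, 97, 95]
170 [99, 98, 100, 105, 106, 103, 110, 120, 125, 13
[... 635 characters left out ...]
5, 207, 208, 208, 212, 215, 215, 178, 95, 97, 96]
198 [116, 109, 108, 121, 159, 206, 206, 205, 206, 206, 208, 207, 205, 207, 207, 208, 215, 219, 119, 95, 97]
202 [110, 110, 108, 136, 205, 205, 206, 205, 206, 206, 206, 207, 207, 207, 207, 207, 206, 215, 150, 99, 102]
206 [109, 105, 108, 187, 205, 204, 205, 207, 169, 160, 162, 164, 166, 207, 207, 207, 206, 208, 130, 99, 101]
210 [111, 115, 119, 172, 205, 205, 204, 206, 153, 160, 161, 162, 169, 207, 207, 206, 207, 209, 107, 97, 100]
214 [112, 119, 122, 115, 200, 205, 204, 204, 155, 160, 161, 163, 166, 208, 207, 207, 207, 165, 92, 93, 102]
218 [112, 113, 115, 108, 104, 189, 207, 205, 155, 158, 160, 162, 166, 208, 206, 208, 160, 100, 100, 95, 96]
```

Emit:
servo_tool:
  moves:
    - [0.01,0,0.012,0,-0.686]
    - [0.01,0,0.012,0,-0.686]

```text
time: 21.9
tcp_pos: [0.4854, 0.2212, 0.1483]
tool_rot: [0.0, 0.998, 0.07, -0.0]
wrist_force: [-1.6, -0.4, 5.0]
opening: 0.0134
grasp_force: 35.9
```

Emit:
servo_tool:
  moves:
    - [0.01,0,0.012,0,-0.686]
    - [0.01,0,0.012,0,-0.686]

```text
time: 22.07
tcp_pos: [0.4854, 0.2212, 0.1482]
tool_rot: [0.0, 0.998, 0.07, -0.001]
wrist_force: [-9.8, -3.1, 16.3]
opening: 0.0135
grasp_force: 37.2
```

Emit:
servo_tool:
  moves:
    - [0.01,0,0.012,0,-0.686]
    - [0.01,0,0.012,0,-0.686]

```text
time: 22.23
tcp_pos: [0.4855, 0.2212, 0.1481]
tool_rot: [0.0, 0.998, 0.07, -0.002]
wrist_force: [-16.2, -4.2, 25.9]
opening: 0.0135
grasp_force: 38.3
```

Emit:
servo_tool:
  moves:
    - [-0.01,0,-0.012,0,-0.686]
    - [-0.01,0,-0.012,0,-0.686]
    - [-0.01,0,-0.012,0,-0.686]
    - [-0.01,0,-0.012,0,-0.686]

```text
time: 22.57
tcp_pos: [0.4854, 0.2212, 0.1482]
tool_rot: [0.0, 0.998, 0.07, -0.001]
wrist_force: [-8.3, -2.7, 15.4]
opening: 0.0139
grasp_force: 36.7
```

Run:
```python
from h import *;from bench import arm
w=arm.capture("wrist");s=arm.read_state();print(s["wrist_force"].round(1) if hasattr(s["wrist_force"],"round") else s["wrist_force"])
a=np.array([-.6428*UX[0],-.6428*UX[1],.766]);p=.766*UX+np.array([0,0,.6428])
for x in blobs(w["img"],"yellow",(200,50,360,400),30):print(x)
for d in(0,.003,.006):print([proj(w,M+a*d+e,s).round(0).tolist() for e in(.016*p,-.016*p,.016*UY,-.016*UY)])
```

```text
[-8.6 -2.2 15.1]
(5879, [249, 183, 62, 164], [279.3, 261.0])
[[279.0, 178.0], [279.0, 212.0], [249.0, 197.0], [309.0, 197.0]]
[[279.0, 183.0], [279.0, 217.0], [248.0, 201.0], [310.0, 201.0]]
[[279.0, 188.0], [279.0, 221.0], [248.0, 206.0], [310.0, 206.0]]
```

Emit:
servo_tool:
  moves:
    - [-0.05,0,-0.06,0,-0.686]
    - [-0.15,0,-0.18,0,-0.686]
    - [-0.25,0,-0.3,0,-0.686]
    - [-0.35,0,-0.42,0,-0.686]
    - [-0.45,0,-0.54,0,-0.686]
    - [-0.45,0,-0.54,0,-0.686]

```text
time: 23.12
tcp_pos: [0.4499, 0.2164, 0.1915]
tool_rot: [-0.0, 0.998, 0.07, 0.0]
wrist_force: [0.0, -0.2, -0.5]
opening: 0.0139
grasp_force: 34.5
```

Emit:
servo_tool:
  moves:
    - [-0.1,0,-0.12,0,-0.686]
    - [-0.2,0,-0.24,0,-0.686]
    - [-0.3,0,-0.36,0,-0.686]
    - [-0.4,0,-0.48,0,-0.686]
    - [-0.5,0,-0.6,0,-0.686]
    - [-0.5,0,-0.6,0,-0.686]

```text
time: 23.62
tcp_pos: [0.4105, 0.2108, 0.2394]
tool_rot: [-0.0, 0.998, 0.07, 0.0]
wrist_force: [0.3, -0.8, -0.1]
opening: 0.0133
grasp_force: 34.5
```

```bash
python3 look.py LA;python3 ang.py LA|tail -2;python3 wm.py
```

```text
grip uw [-0.1024  0.1284] lat 0.0005 angle down deg 58.9 38 F [ 0.3 -0.8 -0.1]
LA.png 66 mean [-114.7  129.2] min [-117.5  123.9] max [-112.6  133.7] pca 97.3 [1.4 2.6]
LA.png 802 mean [-80.9  93.7] min [-94.2  79.2] max [-66. 109.] pca 88.4 [7.  7.2]
[278  63] [-0.1019, 0.0003, 0.1269]
28 [110, 106, 105, 113, 115, 113, 87, 65, 94, 106, 124, 117, 103, 108, 101, 108, 105, 98, 104, 107, 105]
33 [107, 110, 115, 115, 120, 117, 113, 99, 124, 137, 154, 183, 204, 109, 108, 104, 101, 94, 94, 97, 100]
38 [103, 107, 115, 112, 116, 111, 100, 108, 130, 138, 156, 184, 208, 186, 103, 95, 102, 98, 96, 97, 99]
43 [106, 108, 112, 103, 106, 101, 108, 109, 130, 140, 158, 186, 206, 196, 98, 94, 95, 97, 97, 97, 97]
48 [102, 106, 117, 111, 108, 112, 120, 116, 165, 204, 209, 213, 212, 203, 101, 96, 98, 101, 100, 98, 98]
53 [101, 104, 110, 116, 117, 119, 126, 206, 219, 211, 164, 129, 121, 195, 156, 95, 95, 97, 100, 101, 98]
58 [105, 102, 106, 110, 110, 113, 177, 232, 228, 210, 167, 129, 121, 114, 207, 95, 94, 96, 102, 104, 103]
63 [102, 99, 101, 101, 104, 108, 210, 240, 232, 209, 164, 131, 125, 118, 181, 10
[... 191 characters left out ...]
, 163, 154, 196, 107, 104, 107, 108, 105, 107, 113]
78 [109, 106, 107, 111, 113, 109, 105, 109, 112, 177, 194, 189, 125, 107, 106, 99, 101, 103, 102, 101, 101]
83 [119, 121, 111, 105, 108, 104, 108, 115, 108, 116, 127, 199, 112, 107, 111, 103, 104, 106, 105, 101, 103]
88 [120, 118, 106, 108, 112, 113, 112, 116, 117, 98, 130, 192, 106, 107, 114, 108, 108, 107, 112, 108, 106]
93 [119, 112, 106, 109, 113, 116, 110, 104, 115, 115, 122, 180, 123, 107, 117, 110, 104, 104, 109, 110, 108]
98 [123, 123, 121, 124, 123, 122, 112, 107, 107, 112, 133, 182, 131, 110, 105, 105, 103, 104, 110, 106, 105]
103 [129, 124, 121, 124, 125, 126, 121, 112, 116, 111, 137, 195, 125, 114, 110, 104, 98, 96, 98, 99, 106]
```

Emit:
servo_tool:
  moves:
    - [0,0.1,-0.1,-0.007,-1]
    - [0,0.3,-0.2,-0.007,-1]
    - [0,0.6,-0.2,-0.007,-1]
    - [0,1,-0.2,-0.007,-1]
  force: 60

```text
time: 24.05
tcp_pos: [0.4223, 0.1314, 0.2537]
tool_rot: [-0.0, 0.997, 0.082, -0.0]
wrist_force: [1.4, -0.3, -1.5]
opening: 0.0133
grasp_force: 60.1
```

Emit:
servo_tool:
  moves:
    - [0,0.35,0,0,-1]
    - [0,0.7,0,0,-1]
    - [0,1,0,0,-1]

```text
time: 24.3
tcp_pos: [0.4353, 0.0508, 0.2533]
tool_rot: [-0.0, 0.997, 0.08, -0.001]
wrist_force: [0.4, -0.2, 0.1]
opening: 0.0128
grasp_force: 60.1
```

Emit:
servo_tool:
  moves:
    - [0,0.35,0,0,-1]
    - [0,0.7,0,0,-1]
    - [0,1,0,0,-1]

```text
time: 24.55
tcp_pos: [0.4481, -0.0282, 0.2533]
tool_rot: [-0.0, 0.997, 0.08, -0.001]
wrist_force: [0.0, 0.8, -0.5]
opening: 0.0131
grasp_force: 60.1
```

Emit:
servo_tool:
  moves:
    - [0,0.35,0,0,-1]
    - [0,0.7,0,0,-1]
    - [0,1,0,0,-1]

```text
time: 24.8
tcp_pos: [0.4609, -0.1072, 0.2532]
tool_rot: [-0.0, 0.997, 0.08, -0.001]
wrist_force: [0.4, 0.8, -1.7]
opening: 0.0134
grasp_force: 60.1
```

Emit:
servo_tool:
  moves:
    - [0.3,0.35,0,0,-1]
    - [0.6,0.7,0,0,-1]
    - [0.75,1,0,0,-1]
    - [0.75,1,0,0,-1]
    - [0.75,1,0,0,-1]

```text
time: 25.22
tcp_pos: [0.533, -0.1755, 0.2523]
tool_rot: [-0.001, 0.997, 0.08, -0.001]
wrist_force: [-0.5, 0.7, -1.4]
opening: 0.0133
grasp_force: 60.1
```

Run:
```python
from h import *;from bench import arm
s=arm.read_state();print(delta(s,[.591,-.183,.2]),s["tcp_pos"].round(4),s["grasp_force"],s["opening"])
```

```text
('heading 9.18', [0.702, 0.209, 0.652]) [ 0.533  -0.1755  0.2523] 60.12747645378113 0.013348416501604113
```

Emit:
servo_tool:
  moves:
    - [0.35,0.1,0,0,-1]
    - [0.7,0.21,0,0,-1]
    - [0.7,0.21,0.3,0,-1]
    - [0.7,0.21,0.65,0,-1]
    - [0.7,0.21,0.65,0,-1]

```text
time: 25.63
tcp_pos: [0.5888, -0.1805, 0.1964]
tool_rot: [-0.003, 0.997, 0.081, -0.004]
wrist_force: [-1.5, 1.0, -1.6]
opening: 0.0128
grasp_force: 60.1
```

Emit:
servo_tool:
  moves:
    - [0,0,0.2,0,-0.686]
    - [0,0,0.4,0,-0.686]
    - [0,0,0.6,0,-0.686]
    - [0,0,0.75,0,-0.686]
    - [0,0,0.75,0,-0.686]
  force: 25

```text
time: 26.05
tcp_pos: [0.5903, -0.1814, 0.1413]
tool_rot: [-0.001, 0.997, 0.081, -0.001]
wrist_force: [-1.2, 0.3, -1.7]
opening: 0.0138
grasp_force: 35.2
```

```bash
cat > tr.py <<'E'
from h import *;from bench import arm
R=np.array([.5476,-.1898,.041]);h=np.radians(9.2);TX=np.array([np.cos(h),np.sin(h),0]);TY=np.array([-TX[1],TX[0],0])
s=arm.read_state();v=s["tcp_pos"]-R
print("grip tray x %.1f y %.1f z %.1f mm"%((v@TX-.054)*1000,v@TY*1000,(s["tcp_pos"][2]+.019)*1000),"F",np.round(s["wrist_force"],1),"grip",np.round(s["grasp_force"],1))
c=arm.capture("side");P0=s["tcp_pos"]+np.array([0,0,.019])
hm=cv2.inRange(cv2.cvtColor(c["img"],cv2.COLOR_BGR2HSV),(20,120,90),(36,255,255));u=proj(c,P0).astype(int)
hm[:,:u[0]-25]=0;hm[:,u[0]+40:]=0;hm[:u[1]-30]=0;hm[u[1]+40:]=0
def xz(p):
    o,d=ray(c,p);k=((P0-o)@TY)/(d@TY);X=o+k*d-P0;return X@TX*1000,X[2]*1000
n,l,st,ce=cv2.connectedComponentsWithStats(hm)
for i in range(1,n):
    if st[i,4]>6:
        ys,xs=np.nonzero(l==i);Q=np.array([xz(p) for p in zip(xs,ys)]);print(st[i,4],Q.mean(0).round(1),Q.min(0).round(1),Q.max(0).round(1))
E
python3 tr.py
```

```text
grip tray x -10.6 y 1.4 z 160.3 mm F [-1.2  0.3 -1.7] grip 35.2
67 [-18.6   4.9] [-27.9 -20.6] [-6.6 21.8]
8 [-10.1  -2.5] [-11.6  -7. ] [-8.6  1.9]
105 [ 22.7 -37.3] [  8.5 -53.8] [ 37.  -21.2]
```

Emit:
servo_tool:
  moves:
    - [0,0.017,0.04,0,-0.686]
    - [0,0.017,0.09,0,-0.686]
    - [0,0.017,0.09,0,-0.686]

```text
time: 26.35
tcp_pos: [0.5915, -0.1832, 0.1356]
tool_rot: [-0.0, 0.997, 0.081, 0.001]
wrist_force: [2.2, 3.0, 0.1]
opening: 0.0135
grasp_force: 35.7
```

Emit:
servo_tool:
  moves:
    - [0,0,0.04,0,-0.686]
    - [0,0,0.08,0,-0.686]
    - [0,0,0.08,0,-0.686]

```text
time: 26.6
tcp_pos: [0.5911, -0.1834, 0.1283]
tool_rot: [-0.0, 0.997, 0.081, 0.0]
wrist_force: [2.4, 3.1, 0.2]
opening: 0.0138
grasp_force: 35.8
```

Emit:
servo_tool:
  moves:
    - [0,0,0.04,0,-0.686]
    - [0,0,0.06,0,-0.686]
    - [0,0,0.06,0,-0.686]

```text
time: 26.85
tcp_pos: [0.591, -0.1835, 0.1234]
tool_rot: [-0.0, 0.997, 0.081, -0.0]
wrist_force: [1.7, 3.6, 1.2]
opening: 0.0134
grasp_force: 35.9
```

Emit:
servo_tool:
  moves:
    - [-0.06,-0.01,0.06,0,-0.686]
    - [-0.12,-0.01,0.12,0,-0.686]
    - [-0.18,-0.01,0.18,0,-0.686]
    - [-0.25,-0.01,0.28,0,-0.686]
    - [-0.32,-0.01,0.38,0,-0.686]
    - [-0.32,-0.01,0.38,0,-0.686]

```text
time: 27.35
tcp_pos: [0.5638, -0.187, 0.0914]
tool_rot: [-0.001, 0.997, 0.08, -0.002]
wrist_force: [-0.8, 0.8, 0.1]
opening: 0.0134
grasp_force: 33.8
```

```bash
python3 tr.py
```

```text
grip tray x -37.6 y 0.2 z 110.4 mm F [-0.8  0.8  0.1] grip 33.8
69 [-18.    2.4] [-27.2 -22.3] [-8.5 21. ]
115 [ 35.1 -20.8] [ 16.6 -39.7] [50.7 -5.1]
```

Emit:
servo_tool:
  moves:
    - [-0.04,0,0.07,0,-0.686]
    - [-0.07,0,0.14,0,-0.686]
    - [-0.1,0,0.22,0,-0.686]
    - [-0.1,0,0.22,0,-0.686]

```text
time: 27.73
tcp_pos: [0.5571, -0.1881, 0.0745]
tool_rot: [-0.0, 0.997, 0.081, -0.001]
wrist_force: [-0.2, 0.9, 1.3]
opening: 0.0139
grasp_force: 33.5
```

Emit:
servo_tool:
  moves:
    - [-0.02,0,0.07,0,-0.686]
    - [-0.04,0,0.14,0,-0.686]
    - [-0.06,0,0.22,0,-0.686]
    - [-0.06,0,0.22,0,-0.686]

```text
time: 28.07
tcp_pos: [0.5524, -0.1884, 0.0568]
tool_rot: [-0.001, 0.997, 0.08, -0.001]
wrist_force: [-0.5, 5.1, -1.4]
opening: 0.0135
grasp_force: 32.9
```

```bash
python3 tr.py
```

```text
grip tray x -49.0 y 0.6 z 75.8 mm F [-0.5  5.1 -1.4] grip 32.9
60 [-17.6   2. ] [-26.1 -21.4] [-9.5 18.4]
106 [37.3 -6.9] [ 15.1 -25.5] [52.3  9.7]
```

Emit:
servo_tool:
  moves:
    - [-0.01,-0.01,0.05,0,-0.686]
    - [-0.02,-0.01,0.1,0,-0.686]
    - [-0.02,-0.01,0.15,0,-0.686]
    - [-0.02,-0.01,0.15,0,-0.686]

```text
time: 28.45
tcp_pos: [0.5512, -0.1883, 0.0456]
tool_rot: [-0.0, 0.997, 0.081, -0.0]
wrist_force: [-0.7, 3.7, 0.0]
opening: 0.0136
grasp_force: 33.0
```

```bash
python3 tr.py
```

```text
grip tray x -50.3 y 0.9 z 64.6 mm F [-0.7  3.7  0. ] grip 33.0
99 [38.  -2.7] [ 16.6 -20.6] [53.9 15.3]
56 [-16.7   2.1] [-24.7 -21.9] [-8.4 20. ]
```

Emit:
servo_tool:
  moves:
    - [0,0,0.03,0,-0.686]
    - [0,0,0.05,0,-0.686]
    - [0,0,0.05,0,-0.686]

```text
time: 28.75
tcp_pos: [0.5512, -0.1884, 0.0422]
tool_rot: [-0.0, 0.997, 0.081, -0.0]
wrist_force: [-1.8, 5.0, 0.5]
opening: 0.0138
grasp_force: 33.2
```

```bash
python3 tr.py
```

```text
grip tray x -50.2 y 0.9 z 61.2 mm F [-1.8  5.   0.5] grip 33.2
74 [43.8 -1.6] [ 30.5 -20.3] [54.  15.8]
56 [-16.7   2.5] [-24.7 -21.5] [-8.4 20.5]
21 [21.  -3.2] [ 16.6 -10.8] [25.3  4.4]
```

Emit:
servo_tool:
  moves:
    - [0,0,0.02,0,-0.686]
    - [0,0,0.035,0,-0.686]
    - [0,0,0.035,0,-0.686]

```text
time: 29.05
tcp_pos: [0.5513, -0.1884, 0.0406]
tool_rot: [0.0, 0.997, 0.081, -0.0]
wrist_force: [-6.2, 6.7, 12.6]
opening: 0.0138
grasp_force: 35.2
```

```bash
python3 tr.py
```

```text
grip tray x -50.1 y 0.8 z 59.6 mm F [-6.2  6.7 12.6] grip 35.2
74 [43.3 -0.2] [ 30.4 -18.7] [53.9 18. ]
57 [-16.6   2.6] [-24.8 -19.9] [-8.5 19.8]
19 [20.7 -2.4] [16.5 -9.2] [25.2  4.2]
```

Emit:
servo_tool:
  moves:
    - [0,0,-0.02,0,-1]
    - [0,0,-0.02,0,-1]
    - [0,0,-0.02,0,-1]
    - [0,0,-0.02,0,-1]
  force: 80

```text
time: 29.43
tcp_pos: [0.5512, -0.1884, 0.041]
tool_rot: [-0.0, 0.997, 0.081, -0.0]
wrist_force: [-3.1, 4.3, 2.7]
opening: 0.0127
grasp_force: 78.5
```

Emit:
servo_tool:
  moves:
    - [0,0,-0.1,0,-1]
    - [0,0,-0.3,0,-1]
    - [0,0,-0.5,0,-1]
    - [0,0,-0.75,0,-1]
    - [0,0,-1,0,-1]
    - [0,0,-1,0,-1]

```text
time: 29.93
tcp_pos: [0.5531, -0.19, 0.1253]
tool_rot: [0.003, 0.997, 0.08, 0.003]
wrist_force: [0.7, -0.1, -0.9]
opening: 0.0128
grasp_force: 78.2
```

Emit:
servo_tool:
  moves:
    - [-0.04,0,-0.1,0,-1]
    - [-0.08,0,-0.2,0,-1]
    - [-0.12,0,-0.3,0,-1]
    - [-0.12,0,-0.3,0,-1]
    - [-0.12,0,-0.3,0,-1]
    - [-0.12,0,-0.3,0,-1]
    - [-0.12,0,-0.3,0,-1]
    - [-0.12,0,-0.3,0,-1]

```text
time: 30.6
tcp_pos: [0.5418, -0.1899, 0.1446]
tool_rot: [-0.0, 0.997, 0.081, -0.0]
wrist_force: [-0.2, -0.2, -0.6]
opening: 0.0128
grasp_force: 78.2
```

```bash
python3 tr.py
python3 - <<'E'
from h import *;from bench import arm
s=arm.read_state();w=arm.capture("wrist");g=cv2.cvtColor(w["img"],cv2.COLOR_BGR2GRAY)
G=s["tcp_pos"]+np.array([0,0,.019]);h=np.radians(9.2);TX=np.array([np.cos(h),np.sin(h),0])
for a in(0,4,-4,8,-8):
    d=np.cos(np.radians(a))*TX-np.array([0,0,np.sin(np.radians(a))])
    print(a,proj(w,G+.054*d+np.array([0,0,.016]),s).round(1))
for x in blobs(w["img"],"yellow",(200,20,360,420),30):print(x)
E
```

```text
grip tray x -59.8 y 0.9 z 163.6 mm F [-0.2 -0.2 -0.6] grip 78.2
107 [37.8 -1.7] [ 15.8 -20. ] [54.  14.6]
66 [-17.    0.3] [-26.2 -22.7] [-8.1 19.1]
0 [278.  164.8]
4 [278.  163.2]
-4 [277.9 167.3]
8 [278.1 162.4]
-8 [277.9 170.8]
(5107, [240, 176, 79, 157], [279.5, 253.1])
```

```bash
python3 -c "
from bench import arm
print(arm.job_done())"
```

```text
the job is handed in; nothing more can be done
None
```

The job is handed in at about 31 s of the 72 s allowed, and every step looked right in my measurements, though the interface returned no verdict. I pressed and released red, then blue, and left green alone. I then seated the dipstick on the tube rim (about 31 N at most, limit 50 N), drew it out, and levelled it by pressing it back into its tray rest. I ended holding it level and still, with the tip over the drip tray about 16 cm up.

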